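# Pin the lamp arm and clear the fittings away

### The job

Finish putting the lamp arm together: push every hinge pin waiting in the wooden stand down through a free knuckle of the arm (any knuckle, one pin each) until its head sits flush on the fork. Tip the leftover clamp knobs from the scoop tray into the open kit drawer (pick up any knob that strays and put it in too), then set the empty tray down flat on the desk and push the drawer fully home. Leave the bottle, the jar and the mug where they stand.

Things in the scene. Friction and masses are not known exactly. Their poses are not given: they have to be found in the camera images.
- lamp_arm: White lamp arm lying flat, fixed on the desk, with three fork-and-lug knuckles 75 mm apart along its x axis. Origin on the desk under the middle knuckle, z up. x points from the round base (60 mm across, 56 mm tall, centred at x = -127 mm) to the round lamp head (96 mm across, 56 mm tall, centred at x = +163 mm). Nothing is taller than 58 mm.
- knuckle0 (a point): Knuckle 0 of the lamp arm (next to the base): centre of the bore's mouth on top of the upper fork plate, 58 mm above the desk, z up. Vertical 14 mm bore, 2 mm chamfer, through three 32 x 32 mm plates (fork 48-58, lug 34-46, fork 22-32 mm above the desk). A spring catch in the lug pokes about 2 mm into the bore: a dropped pin stops about 18 mm short and must be pushed on (a few N).
- knuckle1 (a point): Knuckle 1 of the lamp arm (the middle one): centre of the bore's mouth on top of the upper fork plate, 58 mm above the desk, z up. Vertical 14 mm bore, 2 mm chamfer, through three 32 x 32 mm plates (fork 48-58, lug 34-46, fork 22-32 mm above the desk). A spring catch in the lug pokes about 2 mm into the bore: a dropped pin stops about 18 mm short and must be pushed on (a few N).
- knuckle2 (a point): Knuckle 2 of the lamp arm (next to the lamp head): centre of the bore's mouth on top of the upper fork plate, 58 mm above the desk, z up. Vertical 14 mm bore, 2 mm chamfer, through three 32 x 32 mm plates (fork 48-58, lug 34-46, fork 22-32 mm above the desk). A spring catch in the lug pokes about 2 mm into the bore: a dropped pin stops about 18 mm short and must be pushed on (a few N).
- stand: Light wooden block 50 x 170 x 56 mm, fixed, with three 14 mm holes 55 mm apart along its y axis (at y = -55, 0, +55 mm); origin under its centre. A pin hangs by its head in each hole in use; one hole may be empty.
- pin0: Steel headed hinge pin, 60 g: shank 12 mm across and 50 mm long with a tapered tip, and a round head 20 mm across and 20 mm tall. Origin at the centre of the shoulder (underside of the head), z up along the pin through the head. May be absent. It starts upright in the stand, its shoulder 56 mm above the desk.
- pin1: Steel headed hinge pin, 60 g: shank 12 mm across and 50 mm long with a tapered tip, and a round head 20 mm across and 20 mm tall. Origin at the centre of the shoulder (underside of the head), z up along the pin through the head. May be absent. It starts upright in the stand, its shoulder 56 mm above the desk.
- pin2: Steel headed hinge pin, 60 g: shank 12 mm across and 50 mm long with a tapered tip, and a round head 20 mm across and 20 mm tall. Origin at the centre of the shoulder (underside of the head), z up along the pin through the head. May be absent. It starts upright in the stand, its shoulder 56 mm above the desk.
- tray: Aluminium scoop tray with a polished floor (friction about 0.4), loose, about 0.22 kg: floor 160 (x) x 90 (y) x 3 mm, walls 22 mm high on three sides and open (mouth) at +x. A black bar handle sticks out from its -x end: 14 mm wide (y), x from -142 to -80 mm, z from 12 to 40 mm. Origin at the centre of the floor's underside, z up. Knobs start standing on it.
- tray_mouth (a point): Middle of the tray's open edge (underside), at x = +80 mm in the tray's frame; its axes are the tray's.
- knob0: Loose black clamp knob, 30 g: round lobed body 30 mm across and 14 mm tall with a brass stem 16 mm across and 12 mm tall on top. Origin 13 mm above its underside, on its axis (z towards the stem). May be absent.
- knob1: Loose black clamp knob, 30 g: round lobed body 30 mm across and 14 mm tall with a brass stem 16 mm across and 12 mm tall on top. Origin 13 mm above its underside, on its axis (z towards the stem). May be absent.
- knob2: Loose black clamp knob, 30 g: round lobed body 30 mm across and 14 mm tall with a brass stem 16 mm across and 12 mm tall on top. Origin 13 mm above its underside, on its axis (z towards the stem). May be absent.
- knob3: Loose black clamp knob, 30 g: round lobed body 30 mm across and 14 mm tall with a brass stem 16 mm across and 12 mm tall on top. Origin 13 mm above its underside, on its axis (z towards the stem). May be absent.
- knob4: Loose black clamp knob, 30 g: round lobed body 30 mm across and 14 mm tall with a brass stem 16 mm across and 12 mm tall on top. Origin 13 mm above its underside, on its axis (z towards the stem). May be absent.
- kit: Light wooden desktop drawer cabinet, fixed, 240 (x) x 220 (y) x 100 mm with one drawer. Origin under its centre; the drawer opens along its -x, towards the robot.
- kit_drawer0 (a joint): How far the kit drawer is open, m: 0 is fully home against its stop, up to 0.16. It slides with about 1 N of friction and stays where it is left. Mass 0.6 kg plus contents.
- kit_drawer0_handle (a point): Middle of the drawer's horizontal bar handle (11 mm thick, 110 mm long along y, 35 mm in front of the drawer front, 62 mm above the desk); moves with the drawer; axes as the cabinet's.
- drawer_floor (a point): Centre of the drawer's inner floor, 22 mm above the desk, moving with the drawer; axes as the cabinet's. Inside: x from -97 to +97 mm, y from -89 to +89 mm; walls 56 mm high, front panel 15 mm thick and 65 mm above this floor. The part open from above runs from x = -97 mm to x = -103 mm + the joint's value.
- lotion: White bottle 52 mm across, 140 mm tall; a bystander. Origin under its centre.
- jar: Amber jar 64 mm across, 60 mm tall; a bystander. Origin under its centre.
- mug: White mug 80 mm across, 90 mm tall, handle at its +y; a bystander. Origin under its centre.
There are look-alikes about, which are no part of the job. What is shaped like the knob2 but orange is not meant.

How it is judged (in metres and radians):
On the way, in this order (a step that is already met when the one before it is completed fails the run):
1. the tray is tipped mouth-down (more than 14 degrees) with its mouth over the drawer (angle between tray's own z axis and vertical above 0.25 rad and height (world z) of tray_mouth below 0.25 m and y of tray_mouth in the frame of drawer_floor between -0.12 and 0.12 m and x of tray_mouth in the frame of drawer_floor between -0.15 and 0.13 m).
2. every knob is in the drawer while it is still open (x of knob0 in the frame of drawer_floor between -0.105 and 0.105 m and y of knob0 in the frame of drawer_floor between -0.095 and 0.095 m and z of knob0 in the frame of drawer_floor between -0.005 and 0.056 m and x of knob1 in the frame of drawer_floor between -0.105 and 0.105 m and y of knob1 in the frame of drawer_floor between -0.095 and 0.095 m and z of knob1 in the frame of drawer_floor between -0.005 and 0.056 m and x of knob2 in the frame of drawer_floor between -0.105 and 0.105 m and y of knob2 in the frame of drawer_floor between -0.095 and 0.095 m and z of knob2 in the frame of drawer_floor between -0.005 and 0.056 m and x of knob3 in the frame of drawer_floor between -0.105 and 0.105 m and y of knob3 in the frame of drawer_floor between -0.095 and 0.095 m and z of knob3 in the frame of drawer_floor between -0.005 and 0.056 m and x of knob4 in the frame of drawer_floor between -0.105 and 0.105 m and y of knob4 in the frame of drawer_floor between -0.095 and 0.095 m and z of knob4 in the frame of drawer_floor between -0.005 and 0.056 m and value of joint kit_drawer0 above 0.02 m), for 0.2 s.
3. the drawer is pushed home (value of joint kit_drawer0 below 0.004 m), for 0.3 s.
At the end, for the whole second after the job is handed in: Each pin sits in a knuckle, shoulder within 3 mm of the fork's top and the bore's axis, upright within 0.1 rad; each knob lies in the drawer below its rim; drawer within 4 mm of shut and still; tray level (0.06 rad) on the desk, at rest (((horizontal distance between pin0 and knuckle0 below 0.003 m and z of pin0 in the frame of knuckle0 between -0.003 and 0.003 m and angle between the z axis of pin0 and the z axis of knuckle0, either way round below 0.1 rad) or (horizontal distance between pin0 and knuckle1 below 0.003 m and z of pin0 in the frame of knuckle1 between -0.003 and 0.003 m and angle between the z axis of pin0 and the z axis of knuckle1, either way round below 0.1 rad) or (horizontal distance between pin0 and knuckle2 below 0.003 m and z of pin0 in the frame of knuckle2 between -0.003 and 0.003 m and angle between the z axis of pin0 and the z axis of knuckle2, either way round below 0.1 rad)) and ((horizontal distance between pin1 and knuckle0 below 0.003 m and z of pin1 in the frame of knuckle0 between -0.003 and 0.003 m and angle between the z axis of pin1 and the z axis of knuckle0, either way round below 0.1 rad) or (horizontal distance between pin1 and knuckle1 below 0.003 m and z of pin1 in the frame of knuckle1 between -0.003 and 0.003 m and angle between the z axis of pin1 and the z axis of knuckle1, either way round below 0.1 rad) or (horizontal distance between pin1 and knuckle2 below 0.003 m and z of pin1 in the frame of knuckle2 between -0.003 and 0.003 m and angle between the z axis of pin1 and the z axis of knuckle2, either way round below 0.1 rad)) and ((horizontal distance between pin2 and knuckle0 below 0.003 m and z of pin2 in the frame of knuckle0 between -0.003 and 0.003 m and angle between the z axis of pin2 and the z axis of knuckle0, either way round below 0.1 rad) or (horizontal distance between pin2 and knuckle1 below 0.003 m and z of pin2 in the frame of knuckle1 between -0.003 and 0.003 m and angle between the z axis of pin2 and the z axis of knuckle1, either way round below 0.1 rad) or (horizontal distance between pin2 and knuckle2 below 0.003 m and z of pin2 in the frame of knuckle2 between -0.003 and 0.003 m and angle between the z axis of pin2 and the z axis of knuckle2, either way round below 0.1 rad)) and x of knob0 in the frame of drawer_floor between -0.105 and 0.105 m and y of knob0 in the frame of drawer_floor between -0.095 and 0.095 m and z of knob0 in the frame of drawer_floor between -0.005 and 0.056 m and x of knob1 in the frame of drawer_floor between -0.105 and 0.105 m and y of knob1 in the frame of drawer_floor between -0.095 and 0.095 m and z of knob1 in the frame of drawer_floor between -0.005 and 0.056 m and x of knob2 in the frame of drawer_floor between -0.105 and 0.105 m and y of knob2 in the frame of drawer_floor between -0.095 and 0.095 m and z of knob2 in the frame of drawer_floor between -0.005 and 0.056 m and x of knob3 in the frame of drawer_floor between -0.105 and 0.105 m and y of knob3 in the frame of drawer_floor between -0.095 and 0.095 m and z of knob3 in the frame of drawer_floor between -0.005 and 0.056 m and x of knob4 in the frame of drawer_floor between -0.105 and 0.105 m and y of knob4 in the frame of drawer_floor between -0.095 and 0.095 m and z of knob4 in the frame of drawer_floor between -0.005 and 0.056 m and value of joint kit_drawer0 below 0.004 m and velocity of joint kit_drawer0 below 0.01 m/s and angle between tray's own z axis and vertical below 0.06 rad and height (world z) of tray below 0.008 m and linear speed of tray below 0.02 m/s); the robot touches nothing.
It fails at once if the lotion bottle is knocked over or shifted by more than 3 cm (distance of lotion from where it was at the start of the episode above 0.03 m or angle between lotion's own z axis and vertical above 0.5 rad).
It fails at once if the jar is knocked over or shifted by more than 3 cm (distance of jar from where it was at the start of the episode above 0.03 m or angle between jar's own z axis and vertical above 0.5 rad).
It fails at once if the mug is knocked over or shifted by more than 3 cm (distance of mug from where it was at the start of the episode above 0.03 m or angle between mug's own z axis and vertical above 0.5 rad).
Of pin0, pin1, pin2 only 2 to 3 are there at a start; the rules pass over those that are not, and their reading is None.
Of knob0, knob1, knob2, knob3, knob4 only 3 to 5 are there at a start; the rules pass over those that are not, and their reading is None.
At some moment in a run one of tray may be knocked a few centimetres aside while the robot is not near it.
It also fails if it takes over 208 s, if anything falls off the work surface, if the arm or the gripper's body presses on something with over 40 N, if the wrist force passes 120 N, or if a joint passes its speed limit or range.

### The arm

A 7-joint arm with a two-finger parallel gripper is mounted at the origin on the work surface. World frame = base frame: x ahead of the robot, y to its left, z up, the work surface at z = 0. Lengths are in mm, angles in rad, forces in N, time in s.
With the tool pointing down it reaches from about 350 to 900 mm from the base axis. Payload 7.2 kg.
Tool frame: the origin (TCP) lies on the centre line of the jaws, within the pads' length; the fingertips stand 14 mm ahead of it and the grasp point (between the pads) lies 5 mm behind it; z points along the fingers, y is the line along which they close (so a half turn about z gives the same grasp; the last joint's range is limited). The gripper opens to 88 mm and grips with 3 to 60 N. Pads are 20 mm wide; open, the fingers measure 115 mm over their backs; the gripper's body (75 mm by 178 mm) begins 61 mm behind the grasp point.
Start: joints at [-1.174, 0.411, -0.013, 1.596, 0.006, 1.134, -0.082], TCP at [280.162, 558.694, 207.353] pointing down, gripper open.
Joint ranges: [-2.95, 2.95], [-0.29, 1.99], [-1.47, 1.44], [0.14, 2.54], [-1.03, 4.17], [0.13, 1.85], [-2.86, 2.86]. Speed limits (rad/s): [2.39, 2.39, 3.01, 3.01, 3.14, 3.14, 3.14].

### API

Orientations are given as a rotation vector (axis times angle).
In Python, from cell import get_state, grab_frame, camera_params, close_job, spot_in, trace, pinpoint gives the robot as it stands.
- The arm moves only by the tool play_rows, never from a script. Its argument "commands" is a list of rows, each an object with "delta_pos": the shift along the world's x, y, z in cm, a list of three; "rot": the turn, a rotation vector about the world's x, y, z in rad, a list of three. A call has 1 to 20 rows; each row is the pose to reach, as a shift and turn from the pose commanded when the call began; what a row does not reach only later rows make up. A row lasts 1/8 s, in which the tool goes at most 62.5 mm and 10.7 degrees, less where a joint would pass 70% of its speed; a pose out of reach is approached as far as the arm can. A call with a gripper value outside its range is refused whole. "claw" is the finger opening in cm, from 0 to 8.78, set as the call begins (left out, the last holds). The fingers move at their own pace and stop on an object; the grip force is fixed at half the most. Time passes only in rows, so rows that repeat a pose let the fingers close. It gives the time, the measured TCP pose, the force, the opening and the grip force at its end, in the units of the state.
- get_state(): the state, without advancing time (a new reading comes with each control period).
- grab_frame(name): name is "side" or "top"; returns the picture (384x512x3 uint8, red, green, blue); there is no depth.
- camera_params(name): a dict with "K" (3x3 intrinsics, pixels), "xyz" and "rotation" of the camera in the world. Camera axes: x right, y up, looking along -z (the intrinsics and any distortion apply to the point x, -y, -z); pixel columns grow to the right and rows downward; lengths in mm; the calibration is good to about 2 mm. A picture is of the moment at which its call begins. camera_params takes no time and is no camera call.
- close_job(): hands the job in; it is judged then, once.
Trained networks look in the newest picture that a camera, given by its name, has taken for a name from the list of things; names that differ only in an ending like _2 or _b are one class to them, and where a whole thing is asked for, a point or a joint stands for the part that bears it (a point fixed in the world has none). Each returns a list of dicts, best first, with "confidence" (0 to 1); they miss things now and then, are a little off and sometimes report something else, mostly with a low value. They report only what shows in the picture. A call takes as long as a camera call. They do not tell look-alikes from the thing itself.
- spot_in(camera, query): "rect" ([left, top, right, bottom] in pixels, round what is visible of it).
- trace(camera, query): "pixels" (384x512 bool, what is visible of it) and "rect" ([left, top, right, bottom] in pixels, round what is visible of it).
- pinpoint(camera, query): "pixel" ([column, row] in pixels: a listed point, or the origin of a listed thing).
The state is a dict: "time_s": time; "qpos": joint angles; "qd": joint speeds; "joint_efforts": joint torques, N m; "tcp_pos": TCP position; "orientation": TCP orientation; "wrist_force": force on the tool from outside, world axes, zero at the start; "moment": the same for the moment, N m; "grip_width": finger opening in mm; "finger_force": force on a finger pad.
Only numpy, scipy, OpenCV 4.12 (cv2) and the standard library are available. Lean on these libraries where they do the work, as an engineer would, in place of code of your own. Each camera call takes 0.05 s, during which the arm holds its last target. There are 200 camera calls.

## Working session

There is one attempt and no reset: what is moved stays moved. The work goes in short steps, Python scripts to look and compute and a tool call to move; the robot and the scene stay as the last step left them, time stands still between calls to the robot, and variables do not carry over. Pictures are saved under pics/ and viewed, at most 14 in all, crops included, and the job is handed in when it is done.

Besides the shell and the picture viewer there is one more tool, called after ">>>" by a JSON object that holds its "method" and its "body". play_rows: Moves the arm, as the interface text tells. Its arguments: {"type":"object","properties":{"commands":{"type":"array","items":{"type":"object","properties":{"delta_pos":{"type":"array","items":{"type":"number"}},"rot":{"type":"array","items":{"type":"number"}}}}},"claw":{"type":"number"}},"required":["commands"]}

```bash
ls; mkdir -p pics
cat > h.py <<'E'
import numpy as np, cv2
from cell import *
def save(cam,name):
    im=grab_frame(cam); cv2.imwrite(f'pics/{name}.png',im[:,:,::-1]); return im
def P(cam):
    c=camera_params(cam); R=np.array(c['rotation'],float)
    if R.shape!=(3,3): R=cv2.Rodrigues(R)[0]
    return np.array(c['K']),np.array(c['xyz'],float),R,c
def onplane(cam,px,z):
    K,t,R,c=P(cam)
    d=np.array(c.get('distortion',c.get('dist',np.zeros(5))),float)
    u=cv2.undistortPoints(np.array([[px]],float),K,d)[0,0]
    r=R@np.array([u[0],-u[1],-1.]); return t+r*(z-t[2])/r[2]
def proj(cam,X):
    K,t,R,c=P(cam); q=R.T@(np.array(X,float)-t); q=np.array([q[0],-q[1],-q[2]])
    p=K@q; return p[:2]/p[2]
E
python3 - <<'E'
from h import *
for c in('side','top'):
    save(c,c+'0'); print(c,camera_params(c))
s=get_state();print(s)
for q in ['lamp_arm','knuckle0','knuckle1','knuckle2','stand','pin0','tray','tray_mouth','knob0','kit','kit_drawer0_handle','drawer_floor','lotion','jar','mug']:
    for c in('top','side'):
        print(q,c,[(np.round(d['pixel']).tolist(),round(d['confidence'],2)) for d in pinpoint(c,q)])
E
```

```text
pics
side {'K': array([[382.86885472,   0.        , 260.64450093],
       [  0.        , 382.86885472, 191.82785192],
       [  0.        ,   0.        ,   1.        ]]), 'xyz': array([-49.75541826, 599.09124293, 545.47204259]), 'rotation': array([ 0.4862428 , -1.20558567, -2.08347912])}
top {'K': array([[373.03864306,   0.        , 253.2848508 ],
       [  0.        , 373.03864306, 186.75745105],
       [  0.        ,   0.        ,   1.        ]]), 'xyz': array([329.05663942,   5.12213217, 983.68156706]), 'rotation': array([ 0.16010241, -0.15195392, -1.58715658])}
{'time_s': 0.1, 'qpos': array([-1.1742138 ,  0.41179793, -0.01273869,  1.59696031,  0.00554698,
        1.13430525, -0.08223005]), 'qd': array([ 0.00016737, -0.001021  , -0.0016507 , -0.00377365, -0.00025887,
        0.00021954,  0.00205958]), 'joint_efforts': array([ 2.88173149e-03, -5.89101005e+01,  6.44109305e-01, -2.91714299e+01,
       -5.36509801e-02,  1.44932186e-02,  5.09923018e-05]), 'tcp_pos': array([279.93178881, 558.26413837, 206.60674362]), 'orientation': array([-7.23464149e-01, -3.05685847e+00,  2.21085935e-0
[... 1487 characters left out ...]
ide [([162.0, 292.0], 0.79), ([239.0, 322.0], 0.71), ([164.0, 324.0], 0.7), ([233.0, 262.0], 0.62), ([197.0, 289.0], 0.53), ([148.0, 316.0], 0.53), ([363.0, 196.0], 0.45)]
kit top [([248.0, 121.0], 0.79), ([401.0, 163.0], 0.68), ([241.0, 233.0], 0.66)]
kit side [([216.0, 189.0], 0.95)]
kit_drawer0_handle top [([238.0, 231.0], 0.73)]
kit_drawer0_handle side [([287.0, 216.0], 0.88)]
drawer_floor top [([245.0, 170.0], 0.9)]
drawer_floor side [([246.0, 207.0], 0.94)]
lotion top [([328.0, 110.0], 0.67)]
lotion side [([258.0, 162.0], 0.69)]
jar top [([161.0, 123.0], 0.76)]
jar side [([137.0, 223.0], 0.91), ([314.0, 148.0], 0.37)]
mug top [([120.0, 148.0], 0.66), ([247.0, 122.0], 0.15)]
mug side []
```

View pics.

View pics/top0.png

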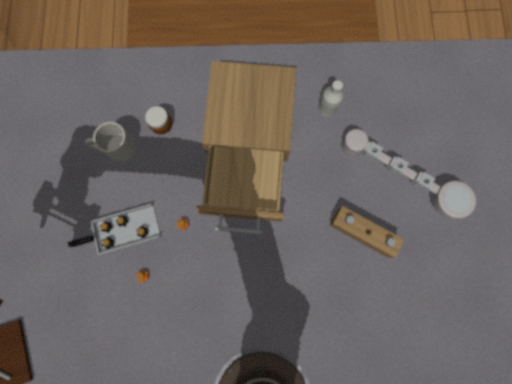

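View pics/side0.png

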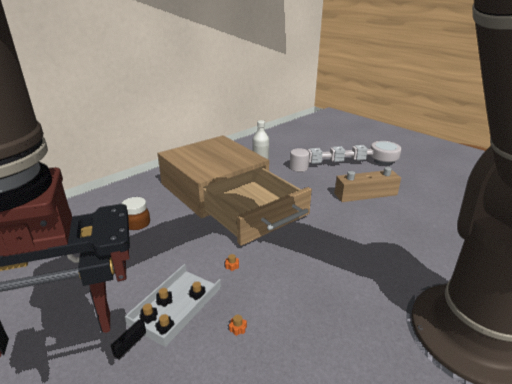

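Run:
```python
from h import *
t=cv2.imread('pics/top0.png');s=cv2.imread('pics/side0.png')
a=cv2.resize(t[120:265,325:485],None,fx=5,fy=4.1 and 5,interpolation=cv2.INTER_CUBIC)[:600]
a=cv2.resize(t[125:245,325:485],None,fx=5,fy=5,interpolation=cv2.INTER_CUBIC)
cv2.imwrite('pics/c1.png',a)
b=cv2.resize(t[195:295,60:195],None,fx=5.9,fy=5.9,interpolation=cv2.INTER_CUBIC)
cv2.imwrite('pics/c2.png',b)
for n,px in [('K0',(374,149)),('K1',(405,164)),('K2',(428,181)),('k1b',(400,164))]: print(n,onplane('top',px,58)[:2])
for n,px in [('K0',(316,148)),('K1',(338,150)),('K2',(362,145))]: print(n,'side',onplane('side',px,58)[:2])
print('stand',onplane('top',(362,232),0)[:2],onplane('side',(365,194),0)[:2])
print('mouth',onplane('top',(156,220),0)[:2],onplane('side',(203,281),0)[:2]);print('tray',onplane('top',(127,228),0)[:2])
print('drawer',onplane('top',(245,170),22)[:2],onplane('side',(246,207),22)[:2])
print('handle',onplane('top',(238,231),62)[:2],onplane('side',(287,216),62)[:2])
print('kit',onplane('side',(216,189),0)[:2])
for n,c,p in [('lotion','side',(258,162)),('lotion','top',(328,110)),('jar','side',(137,223)),('jar','top',(161,123)),('mug','top',(120,148))]:print(n,onplane(c,p,0)[:2])
```

```text
K0 [ 607.06406668 -305.2198225 ]
K1 [ 565.37738566 -380.81202627]
K2 [ 519.70859681 -434.32043719]
k1b [ 565.67372399 -368.08024208]
K0 side [ 615.53048804 -316.95198546]
K1 side [ 558.45502398 -355.24308231]
K2 side [ 528.38313806 -445.22456147]
stand [ 399.20821179 -274.10177558] [ 398.9432066  -271.49825097]
mouth [442.71181128 267.50659459] [436.85025094 270.11045064]
tray [423.24457176 343.49456101]
drawer [568.01097355  29.0472305 ] [555.20133901  41.66644884]
handle [403.90693283  47.90863024] [417.00674003  42.82725461]
kit [709.99866992  15.10776536]
lotion [ 754.22646789 -196.53188259]
lotion [ 741.04845259 -205.81195444]
jar [712.19164843 262.79855655]
jar [713.86934933 261.68560163]
mug [643.80585328 372.80646756]
```

View pics/c1.png

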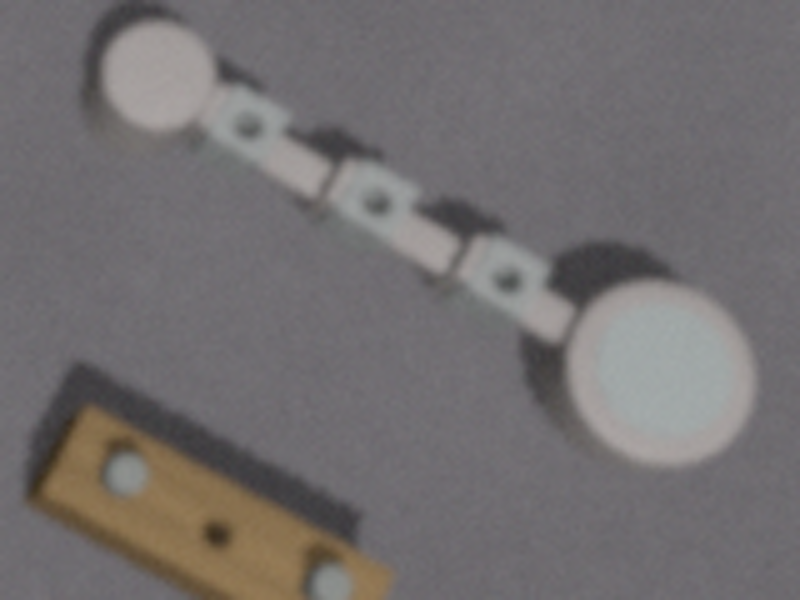

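View pics/c2.png

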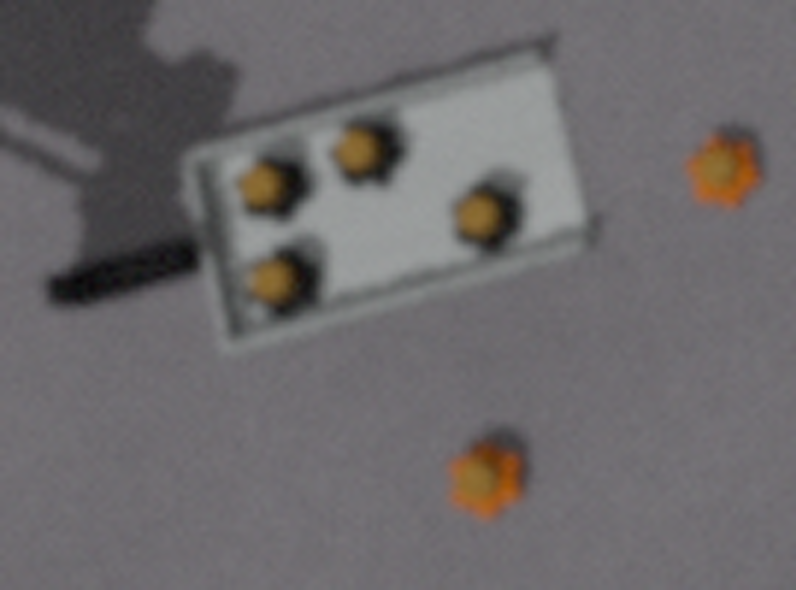

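Run:
```python
from h import *
def c1(x,y,z): return onplane('top',(325+(x+.5)/5-.5,125+(y+.5)/5-.5),z)[:2]
def c2(x,y,z): return onplane('top',(60+(x+.5)/5.9-.5,195+(y+.5)/5.9-.5),z)[:2]
K=[c1(249,125,58),c1(377,202,58),c1(509,279,58)]
print(np.round(K,1),[np.linalg.norm(K[i+1]-K[i]) for i in(0,1)])
base=c1(159,77,56);head=c1(661,373,56);print('base,head',base,head,np.linalg.norm(head-base))
# fit arm with model
m=np.array([-127,-75,0,75,163.]);pts=np.array([base,*K,head])
d=pts-pts.mean(0);u=np.linalg.svd(d)[2][0];u*=np.sign(u@(head-base));o=pts.mean(0)-u*m.mean()
print('u',u,'K fit',[np.round(o+u*v,1) for v in(-75,0,75)],'res',np.round([p-o-u*v for p,v in zip(pts,m)],1).tolist())
A=c1(126,473,76);B=c1(331,583,76);M=c1(217,534,56);print('pins',A,B,np.linalg.norm(A-B),'mid',(A+B)/2,M)
print('tray rim',[np.round(c2(x,y,22),1) for x,y in[(550,45),(595,235),(228,350),(190,155)]])
print('floor mouth',[np.round(c2(x,y,3),1) for x,y in[(547,68),(585,232)]])
print('handle end z40',c2(52,292,40),c2(195,252,40))
print('orange',c2(722,168,26),c2(481,478,26),'knobs',[np.round(c2(*p,26)) for p in[(263,184),(356,150),(479,215),(272,280)]])
for p in[(213,62),(296,66),(289,158),(204,147)]:print('kit100',onplane('top',p,100)[:2])
for p in[(199,212),(283,217),(201,206),(284,212)]:print('front z87',onplane('top',p,87)[:2])
for p in[(217,231),(260,233)]:print('handle',onplane('top',p,62)[:2])
K=[o+u*v for v in(-75,0,75)]
for k in K: print(proj('side',[*k,58]))
for k in (A,B): print(proj('side',[*k,76]))
t=cv2.imread('pics/top0.png');s=cv2.imread('pics/side0.png')
cv2.imwrite('pics/c3.png',cv2.resize(s[125:225,290:420],None,fx=6,fy=6,interpolation=cv2.INTER_CUBIC))
cv2.imwrite('pics/c4.png',cv2.resize(t[50:245,190:310],None,fx=3,fy=3,interpolation=cv2.INTER_CUBIC))
```

```text
[[ 605.4 -306.1]
 [ 563.  -367.8]
 [ 521.4 -430.5]] [np.float64(74.86694289106438), np.float64(75.2468989585241)]
base,head [ 633.02589299 -262.38050098] [ 471.85122206 -501.98644785] 288.7702968205348
u [-0.55894204 -0.82920673] K fit [array([ 604.9, -305.6]), array([ 563. , -367.8]), array([ 521., -430.])] res [[-0.9, 0.1], [0.5, -0.5], [0.1, -0.0], [0.3, -0.5], [-0.0, 1.0]]
pins [ 425.42043444 -225.33282693] [ 370.27870211 -319.89401841] 109.46428449869931 mid [ 397.84956827 -272.61342267] [ 396.36480587 -273.11598357]
tray rim [array([487. , 271.4]), array([402.8, 249.1]), array([356.9, 406.3]), array([441.6, 428.2])]
floor mouth [array([479.6, 277.7]), array([405.7, 258.4])]
handle end z40 [382.31251122 475.44742895] [397.91929216 415.46059262]
orange [430.33573339 193.45970941] [300.87682074 293.72964432] knobs [array([428., 394.]), array([442., 354.]), array([412., 299.]), array([386., 387.])]
kit100 [838.65498239 105.16448425]
kit100 [ 821.88660984 -109.2372143 ]
kit100 [576.41632312 -81.30306104]
kit100 [609.47264808 127.43702545]
front z87 [449.77909961 140.58479236]
front z87 [433.12346035 -62.20490431]
front z87 [464.34279088 135.82986601]
front z87 [445.19351068 -65.0691239 ]
handle [405.04111804  99.64082969]
handle [397.8226292   -6.11967037]
[316.44047587 150.00560577]
[339.14213494 148.46756671]
[361.3755067  146.96125414]
[351.37737448 172.0693639 ]
[387.70649923 167.94448349]
```

View pics/c3.png

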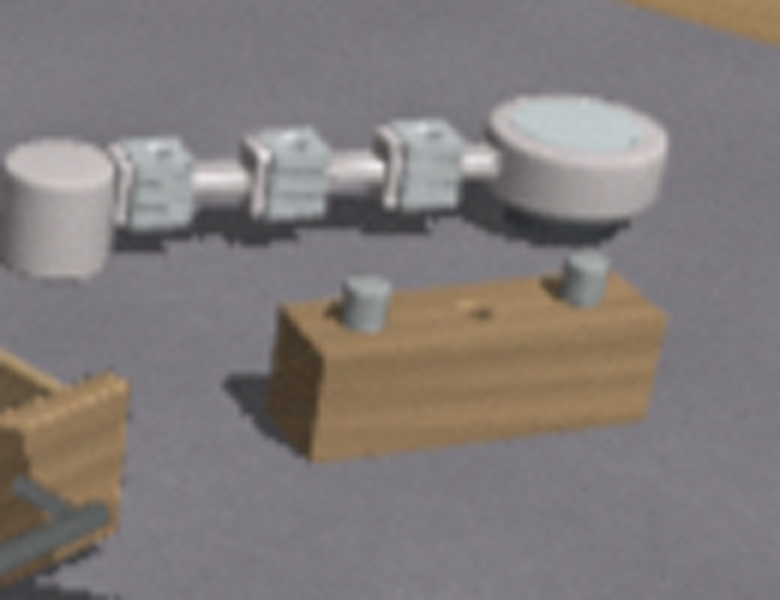

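View pics/c4.png

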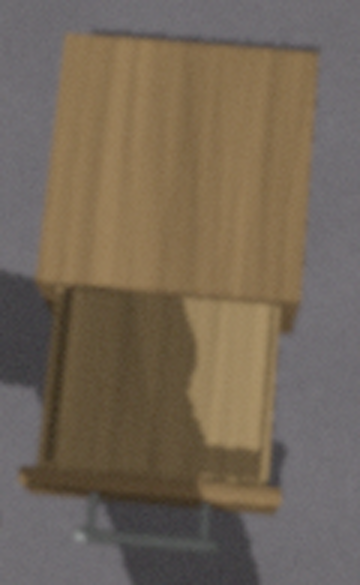

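```bash
cat >> h.py <<'E'
from scipy.spatial.transform import Rotation as Ro
def goal(pos,ydir=None,R=None,s=None):
    """shift (cm) and rotvec to reach TCP pos (mm), tool down, closing along ydir (nearest half turn)"""
    s=s or get_state(); R0=Ro.from_rotvec(s['orientation'])
    out=None
    if R is None and ydir is not None:
        y=np.array([*ydir,0.])/np.linalg.norm(ydir); z=np.array([0,0,-1.])
        c=[Ro.from_matrix(np.c_[np.cross(e*y,z),e*y,z]) for e in(1,-1)]
        R=min(c,key=lambda r:(r*R0.inv()).magnitude())
    rv=(R*R0.inv()).as_rotvec() if R is not None else np.zeros(3)
    return np.round((np.array(pos)-s['tcp_pos'])/10,2).tolist(),np.round(rv,3).tolist()
E
python3 - <<'E'
from h import *
def c4(x,y,z): return onplane('top',(190+(x+.5)/3-.5,50+(y+.5)/3-.5),z)[:2]
k=[c4(*p,100) for p in[(67,35),(317,53),(297,302),(40,283)]];print(np.round(k),np.linalg.norm(k[0]-k[1]),np.linalg.norm(k[0]-k[3]),np.linalg.norm(k[1]-k[2]),'c',np.mean(k,0))
fo=[c4(*p,87) for p in[(22,487),(280,508)]];fi=[c4(*p,87) for p in[(30,467),(282,487)]];h=[c4(*p,62) for p in[(80,538),(214,546)]]
print('fo',fo,'fi',fi,'h',h,np.linalg.norm(h[0]-h[1]),np.mean(h,0))
for a,b in[(k[0],k[1]),(k[3],k[2]),fo,h]:
  d=a-b;print('yaw deg',np.degrees(np.arctan2(-d[0],d[1])))
for a,b in[(k[0],k[3]),(k[1],k[2])]:
  d=a-b;print('yawx',np.degrees(np.arctan2(d[1],d[0])))
s=get_state();print(Ro.from_rotvec(s['orientation']).as_matrix().round(3))
tx=np.array([.253,-.967]);o=np.array([445.,262.])-80*tx
print('tray o',o)
E
```

```text
[[ 841.  108.]
 [ 818. -107.]
 [ 596.  -81.]
 [ 617.  130.]] 216.2804053854422 224.4371966304444 223.72531667877777 c [718.01252035  12.27163975]
fo [array([449.88718114, 145.43201907]), array([428.29183736, -62.02606151])] fi [array([466.05151631, 139.08279098]), array([445.21146337, -64.26398367])] h [array([409.99122152, 101.27481251]), array([401.03233555,  -8.66027729])] 110.29952677730158 [405.51177853  46.30726761]
yaw deg -5.952917272511353
yaw deg -5.756421703249751
yaw deg -5.942799503978936
yaw deg -4.6588816030531985
yawx -5.6744925606195755
yawx -6.695988708422909
[[-0.894  0.448  0.   ]
 [ 0.448  0.894 -0.   ]
 [-0.    -0.    -1.   ]]
tray o [424.76 339.36]
```

Run:
```python
from h import *
print(goal((395,432,120),(.961,.275)),goal((395,432,22),(.961,.275)))
```

```text
([11.48, -12.67, -8.73], [0.0, -0.0, -0.827]) ([11.48, -12.67, -18.53], [0.0, -0.0, -0.827])
```

>>> {"method": "play_rows", "body": {"commands": [{"delta_pos": [11.5, -12.65, -8.7], "rot": [0, 0, -0.827]}, {"delta_pos": [11.5, -12.65, -8.7], "rot": [0, 0, -0.827]}, {"delta_pos": [11.5, -12.65, -8.7], "rot": [0, 0, -0.827]}, {"delta_pos": [11.5, -12.65, -8.7], "rot": [0, 0, -0.827]}, {"delta_pos": [11.5, -12.65, -8.7], "rot": [0, 0, -0.827]}, {"delta_pos": [11.5, -12.65, -8.7], "rot": [0, 0, -0.827]}, {"delta_pos": [11.5, -12.65, -12], "rot": [0, 0, -0.827]}, {"delta_pos": [11.5, -12.65, -16], "rot": [0, 0, -0.827]}, {"delta_pos": [11.5, -12.65, -18.5], "rot": [0, 0, -0.827]}, {"delta_pos": [11.5, -12.65, -18.5], "rot": [0, 0, -0.827]}], "claw": 8.78}}

```text
time_s: 2.85
tcp_pos: [394.1, 431.3, 20.7]
orientation: [-1.888, -2.511, 0.006]
wrist_force: [0.5, -0.3, 0.8]
grip_width: 87.9
finger_force: 0.0
```

>>> {"method": "play_rows", "body": {"commands": [{"delta_pos": [0, 0, 0], "rot": [0, 0, 0]}, {"delta_pos": [0, 0, 0], "rot": [0, 0, 0]}, {"delta_pos": [0, 0, 0], "rot": [0, 0, 0]}, {"delta_pos": [0, 0, 0], "rot": [0, 0, 0]}, {"delta_pos": [0, 0, 0], "rot": [0, 0, 0]}, {"delta_pos": [0, 0, 0], "rot": [0, 0, 0]}, {"delta_pos": [0, 0, 0], "rot": [0, 0, 0]}, {"delta_pos": [0, 0, 0], "rot": [0, 0, 0]}], "claw": 0}}

```text
time_s: 3.85
tcp_pos: [395.2, 432.2, 22.3]
orientation: [1.891, 2.509, 0.0]
wrist_force: [1.1, 0.3, -0.7]
grip_width: 13.2
finger_force: 30.0
```

>>> {"method": "play_rows", "body": {"commands": [{"delta_pos": [0, 0, 0.5], "rot": [0, 0, 0]}, {"delta_pos": [0, 0, 1.5], "rot": [0, 0, 0]}, {"delta_pos": [0, 0, 3], "rot": [0, 0, 0]}, {"delta_pos": [0, 0, 4.5], "rot": [0, 0, 0]}, {"delta_pos": [0, 0, 6], "rot": [0, 0, 0]}, {"delta_pos": [0, 0, 6], "rot": [0, 0, 0]}, {"delta_pos": [0, 0, 6], "rot": [0, 0, 0]}]}}

```text
time_s: 4.72
tcp_pos: [395.0, 432.1, 82.2]
orientation: [-1.891, -2.509, 0.0]
wrist_force: [-0.2, -1.0, -2.7]
grip_width: 13.3
finger_force: 30.0
```

Run:
```python
from h import *
s=get_state();print(s['tcp_pos'],s['wrist_force'],s['moment'],s['grip_width'])
im=save('side','side1')[:,:,::-1]
t=save('top','top1')[:,:,::-1]
a=cv2.resize(im[180:384,60:290],(690,612));a=cv2.resize(im[190:384,60:260],(600,582))
cv2.imwrite('pics/c5.png',a)
```

```text
[394.95147534 432.06921943  82.21587305] [-0.19474985 -1.0204148  -2.71133614] [0.13760361 0.10803435 0.00306475] 13.286249944314642
```

View pics/c5.png

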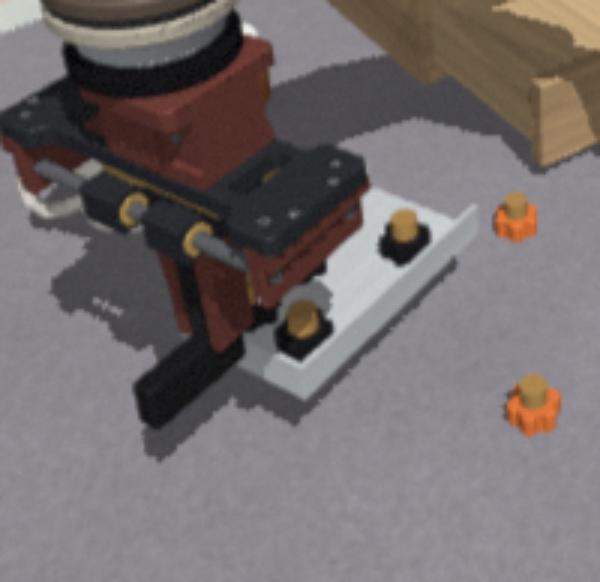

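Run:
```python
from h import *
tx=np.array([.275,-.961,0]);ty=np.array([.961,.275,0]);o=np.array([422,338.7,60])
for p in[(-80,-45,0),(80,-45,0),(80,-45,22),(-142,0,40)]:
  q=proj('side',o+p[0]*tx+p[1]*ty+np.array([0,0,p[2]]))
  print(p,np.round((q-[60,190])*3))
  # with droop 10deg about grip
  a=.175;r=np.array([p[0]+97,p[1],p[2]-27.]);r2=np.array([r[0]*np.cos(a)+r[2]*np.sin(a),r[1],-r[0]*np.sin(a)+r[2]*np.cos(a)])
  q=proj('side',o+(r2[0]-97)*tx+r2[1]*ty+np.array([0,0,r2[2]+27]));print('   droop10',np.round((q-[60,190])*3))
```

```text
(-80, -45, 0) [314. 387.]
   droop10 [308. 397.]
(80, -45, 0) [484. 216.]
   droop10 [479. 258.]
(80, -45, 22) [482. 189.]
   droop10 [481. 229.]
(-142, 0, 40) [148. 381.]
   droop10 [150. 366.]
```

Run:
```python
from h import *
s=get_state();txn=np.array([-.1045,-.9945,0]);ty=np.array([.9945,-.1045,0]);dr=.08
D=np.array([551.5,30.6,0]);kx=np.array([.9945,-.1045,0]);ky=np.array([.1045,.9945,0])
for y,z,a in[(60,160,0),(55,120,.1),(50,105,.2),(50,100,.3),(50,100,.4),(50,100,.5),(50,100,.6),(50,105,.7),(50,105,.8)]:
  th=a+dr; X=txn*np.cos(th)-np.array([0,0,np.sin(th)]);Z=txn*np.sin(th)+np.array([0,0,np.cos(th)])
  m=D-30*kx+y*ky;m[2]=z
  T=m-X*177+22*Z
  rv=(Ro.from_rotvec(a*ty)*Ro.from_rotvec([0,0,-.384])).as_rotvec()
  print(a,np.round((T-s['tcp_pos'])/10,1).tolist(),np.round(rv,3).tolist(),np.round(T))
```

```text
0 [15.1, -16.5, 11.4] [0.0, 0.0, -0.384] [546. 267. 196.]
0.1 [15.0, -17.4, 9.2] [0.1, 0.009, -0.384] [545. 258. 173.]
0.2 [14.9, -18.5, 9.3] [0.2, 0.018, -0.383] [544. 247. 175.]
0.3 [14.8, -19.3, 10.4] [0.301, 0.026, -0.381] [543. 239. 186.]
0.4 [14.7, -20.2, 11.9] [0.401, 0.035, -0.379] [542. 229. 201.]
0.5 [14.6, -21.3, 13.4] [0.501, 0.044, -0.376] [541. 219. 215.]
0.6 [14.5, -22.5, 14.7] [0.601, 0.053, -0.372] [540. 207. 228.]
0.7 [14.4, -23.9, 16.3] [0.701, 0.061, -0.368] [538. 193. 245.]
0.8 [14.2, -25.3, 17.4] [0.802, 0.07, -0.363] [537. 179. 255.]
```

>>> {"method": "play_rows", "body": {"commands": [{"delta_pos": [0.5, -0.5, 2], "rot": [0, 0, 0]}, {"delta_pos": [1.5, -1.5, 5], "rot": [0, 0, -0.04]}, {"delta_pos": [3, -3.5, 8], "rot": [0, 0, -0.08]}, {"delta_pos": [5, -5.5, 10], "rot": [0, 0, -0.13]}, {"delta_pos": [7, -7.5, 11.4], "rot": [0, 0, -0.18]}, {"delta_pos": [9, -9.5, 11.4], "rot": [0, 0, -0.23]}, {"delta_pos": [11, -12, 11.4], "rot": [0, 0, -0.28]}, {"delta_pos": [13, -14, 11.4], "rot": [0, 0, -0.33]}, {"delta_pos": [14.5, -15.8, 11.4], "rot": [0, 0, -0.37]}, {"delta_pos": [15.1, -16.5, 11.4], "rot": [0, 0, -0.384]}, {"delta_pos": [15.1, -16.5, 11.4], "rot": [0, 0, -0.384]}, {"delta_pos": [15.1, -16.5, 11.4], "rot": [0, 0, -0.384]}]}}

```text
time_s: 6.32
tcp_pos: [545.4, 268.4, 196.2]
orientation: [-2.332, -2.103, 0.0]
wrist_force: [-0.3, 0.7, -3.1]
grip_width: 13.2
finger_force: 30.0
```

Run:
```python
from h import *
s=get_state();print(s['tcp_pos'],s['qpos'].round(2),s['moment'])
im=save('side','side2')[:,:,::-1];t=save('top','top2')[:,:,::-1]
cv2.imwrite('pics/c6.png',np.hstack([cv2.resize(im[80:300,100:320],(400,400)),cv2.resize(t[80:300,90:310],(400,400))]))
```

```text
[545.38646042 268.43069369 196.21745825] [-0.8   0.4   0.36  1.67 -0.16  1.1  -0.5 ] [ 0.09486121  0.10245836 -0.01080907]
```

View pics/c6.png

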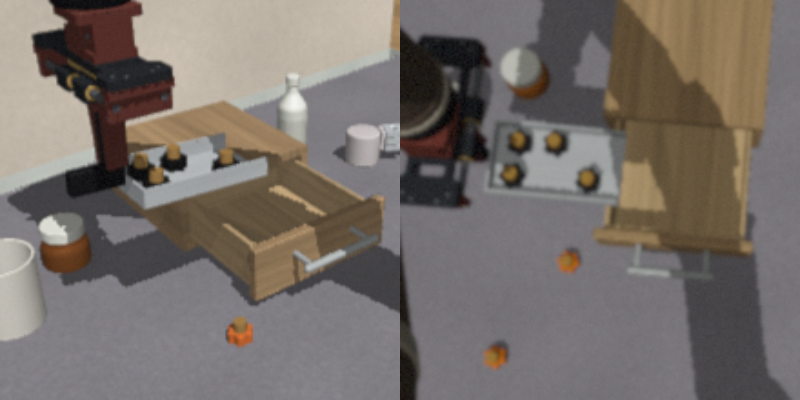

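Run:
```python
from h import *
def t(x,y,z):return onplane('top',(90+(x-400)*.55,80+y*.55),z)[:2].round(0)
for z in(160,145):print('mouth',t(622,133,z),t(618,200,z),'back',t(490,123,z+20),t(487,190,z+20))
print('drawer wall',t(622,122,78),t(612,230,78),'right',t(748,130,78),t(745,238,78))
def sd(x,y,z):return onplane('side',(100+x*.55,80+y*.55),z)[:2].round(0)
print('side front near corner top',[sd(267,162,z) for z in(160,170,180)])
s=get_state();R=np.array([-.1045,-.9945,0]);
for d in(0,.08,.15):print(d,s['tcp_pos']+177*(R*np.cos(d)-np.array([0,0,np.sin(d)]))-22*(R*np.sin(d)+np.array([0,0,np.cos(d)])))
```

```text
mouth [575. 100.] [489. 105.] back [586. 262.] [501. 262.]
mouth [580. 102.] [492. 107.] back [591. 266.] [505. 267.]
drawer wall [616. 110.] [464. 123.] right [600. -65.] [449. -55.]
side front near corner top [array([510.,  80.]), array([495.,  94.]), array([480., 107.])]
0 [526.95516176  92.35729444 174.34172217]
0.08 [527.19804288  94.66873248 160.26718379]
0.15 [527.50641578  97.60343919 148.138209  ]
```

>>> {"method": "play_rows", "body": {"commands": [{"delta_pos": [0, -0.8, -1], "rot": [0.05, -0.005, 0]}, {"delta_pos": [-0.1, -1.7, -2.2], "rot": [0.1, -0.01, 0]}, {"delta_pos": [-0.15, -2.3, -2.2], "rot": [0.15, -0.016, 0]}, {"delta_pos": [-0.2, -2.8, -2.1], "rot": [0.2, -0.021, 0]}, {"delta_pos": [-0.25, -3.2, -1.6], "rot": [0.25, -0.026, 0]}, {"delta_pos": [-0.3, -3.6, -1.0], "rot": [0.3, -0.031, 0]}, {"delta_pos": [-0.35, -4.1, -0.3], "rot": [0.35, -0.037, 0]}, {"delta_pos": [-0.4, -4.5, 0.5], "rot": [0.4, -0.042, 0]}, {"delta_pos": [-0.45, -5.0, 1.2], "rot": [0.45, -0.047, 0]}, {"delta_pos": [-0.5, -5.6, 2.0], "rot": [0.5, -0.052, 0]}, {"delta_pos": [-0.55, -6.2, 2.7], "rot": [0.55, -0.058, 0]}, {"delta_pos": [-0.6, -6.8, 3.3], "rot": [0.6, -0.063, 0]}, {"delta_pos": [-0.65, -7.5, 4.1], "rot": [0.65, -0.068, 0]}, {"delta_pos": [-0.7, -8.2, 4.9], "rot": [0.7, -0.073, 0]}, {"delta_pos": [-0.8, -8.9, 5.5], "rot": [0.75, -0.079, 0]}, {"delta_pos": [-0.9, -9.6, 6.0], "rot": [0.8, -0.084, 0]}, {"delta_pos": [-0.9, -9.6, 6.0], "rot": [0.8, -0.084, 0]}, {"delta_pos": [-0.9, -9.6, 6.0], "rot": [0.8, -0.084, 0]}]}}

```text
time_s: 8.68
tcp_pos: [537.1, 171.9, 256.5]
orientation: [-1.85, -1.668, -0.786]
wrist_force: [0.0, 0.3, -1.3]
grip_width: 13.3
finger_force: 30.0
```

Run:
```python
from h import *
s=get_state();print(s['tcp_pos'],s['qpos'].round(2),s['wrist_force'],s['moment'])
im=save('side','side3')[:,:,::-1];t=save('top','top3')[:,:,::-1]
cv2.imwrite('pics/c7.png',np.hstack([cv2.resize(im[80:300,100:320],(400,400)),cv2.resize(t[80:300,90:310],(400,400))]))
```

```text
[537.09243196 171.86918963 256.45612032] [-0.1   0.3   0.23  1.94 -0.98  1.18  0.55] [ 0.03844478  0.27401219 -1.28317436] [-9.91763526e-01  1.26068908e-01  1.37003008e-04]
```

View pics/c7.png

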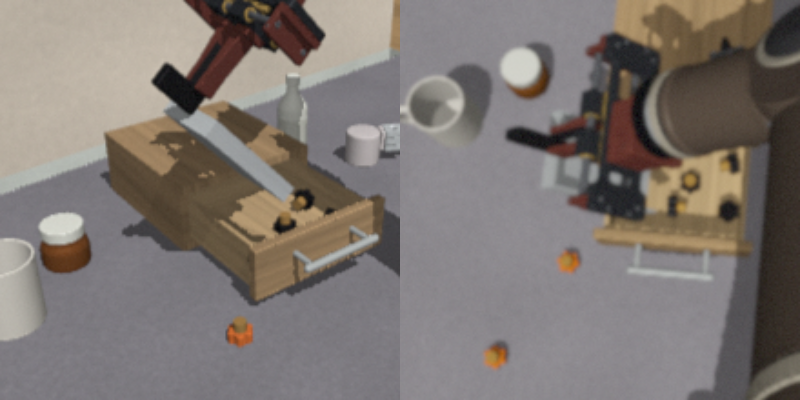

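>>> {"method": "play_rows", "body": {"commands": [{"delta_pos": [0, 0.5, 1], "rot": [-0.1, 0.01, 0]}, {"delta_pos": [0, 1.5, 2], "rot": [-0.2, 0.021, 0]}, {"delta_pos": [0, 3, 2], "rot": [-0.3, 0.031, 0]}, {"delta_pos": [0, 5, 2], "rot": [-0.4, 0.042, 0]}, {"delta_pos": [0, 7, 2], "rot": [-0.5, 0.052, 0]}, {"delta_pos": [0, 9, 1], "rot": [-0.6, 0.063, 0]}, {"delta_pos": [0, 11, 0], "rot": [-0.7, 0.073, 0]}, {"delta_pos": [0, 13, 0], "rot": [-0.8, 0.084, 0]}, {"delta_pos": [0, 14, 0], "rot": [-0.8, 0.084, 0]}, {"delta_pos": [0, 14, 0], "rot": [-0.8, 0.084, 0]}]}}

```text
time_s: 10.02
tcp_pos: [536.6, 312.2, 256.1]
orientation: [-2.332, -2.103, -0.0]
wrist_force: [0.4, 0.1, -1.7]
grip_width: 13.1
finger_force: 30.0
```

Run:
```python
from h import *
print(goal((395,432,60),(.961,.275)),get_state()['moment'])
for c in('side','top'):
    grab_frame(c)
    print([(np.round(d['pixel']).tolist(),round(d['confidence'],2)) for d in pinpoint(c,'tray_mouth')],[(np.round(d['pixel']).tolist(),round(d['confidence'],2)) for d in pinpoint(c,'tray')])
```

```text
([-14.16, 11.98, -19.61], [-0.001, -0.0, 0.382]) [-0.01290478  0.03907068  0.07777703]
[([221.0, 150.0], 0.73)] [([350.0, 180.0], 0.7), ([184.0, 158.0], 0.69), ([265.0, 189.0], 0.29)]
[([191.0, 170.0], 0.81), ([245.0, 191.0], 0.2)] [([149.0, 167.0], 0.78)]
```

>>> {"method": "play_rows", "body": {"commands": [{"delta_pos": [-3, 2.5, -3], "rot": [0, 0, 0.08]}, {"delta_pos": [-6, 5, -7], "rot": [0, 0, 0.16]}, {"delta_pos": [-9, 8, -11], "rot": [0, 0, 0.24]}, {"delta_pos": [-12, 10.5, -15], "rot": [0, 0, 0.32]}, {"delta_pos": [-14.1, 12, -18], "rot": [0, 0, 0.382]}, {"delta_pos": [-14.1, 12, -20], "rot": [0, 0, 0.382]}, {"delta_pos": [-14.1, 12, -21], "rot": [0, 0, 0.382]}, {"delta_pos": [-14.1, 12, -22], "rot": [0, 0, 0.382]}, {"delta_pos": [-14.1, 12, -22.6], "rot": [0, 0, 0.382]}, {"delta_pos": [-14.1, 12, -23.1], "rot": [0, 0, 0.382]}, {"delta_pos": [-14.1, 12, -23.4], "rot": [0, 0, 0.382]}, {"delta_pos": [-14.1, 12, -23.4], "rot": [0, 0, 0.382]}]}}

```text
time_s: 11.82
tcp_pos: [396.3, 431.4, 22.6]
orientation: [1.893, 2.507, 0.001]
wrist_force: [0.8, 0.6, -0.2]
grip_width: 13.6
finger_force: 30.0
```

>>> {"method": "play_rows", "body": {"commands": [{"delta_pos": [0, 0, 0], "rot": [0, 0, 0]}, {"delta_pos": [0, 0, 0], "rot": [0, 0, 0]}, {"delta_pos": [0, 0, 0], "rot": [0, 0, 0]}, {"delta_pos": [0, 0, 0], "rot": [0, 0, 0]}, {"delta_pos": [0, 0, 0], "rot": [0, 0, 0]}, {"delta_pos": [0, 0, 0], "rot": [0, 0, 0]}, {"delta_pos": [0, 0, 3], "rot": [0, 0, 0]}, {"delta_pos": [0, 0, 8], "rot": [0, 0, 0]}, {"delta_pos": [0, 0, 14], "rot": [0, 0, 0]}, {"delta_pos": [0, 0, 14], "rot": [0, 0, 0]}], "claw": 8.0}}

```text
time_s: 13.08
tcp_pos: [398.2, 433.5, 167.5]
orientation: [1.894, 2.507, 0.014]
wrist_force: [-0.1, 0.3, -1.0]
grip_width: 79.9
finger_force: 0.0
```

Run:
```python
from h import *
s=get_state();print(s['qpos'].round(2))
# push drawer: closing direction along y-ish of kit; handle
print(goal((365,50,150),(-.1045,-.9945)),goal((375,50,52),(-.1045,-.9945)))
im=save('side','side4')[:,:,::-1];t=save('top','top4')[:,:,::-1]
cv2.imwrite('pics/c8.png',np.hstack([cv2.resize(im[80:384,60:320],(400,468)),cv2.resize(t[80:337,60:280],(400,468))]))
```

```text
[-0.96  0.38  0.07  1.75 -0.03  1.01 -0.61]
([-3.32, -38.35, -1.75], [-0.01, 0.001, 1.189]) ([-2.32, -38.35, -11.55], [-0.01, 0.001, 1.189])
```

View pics/c8.png

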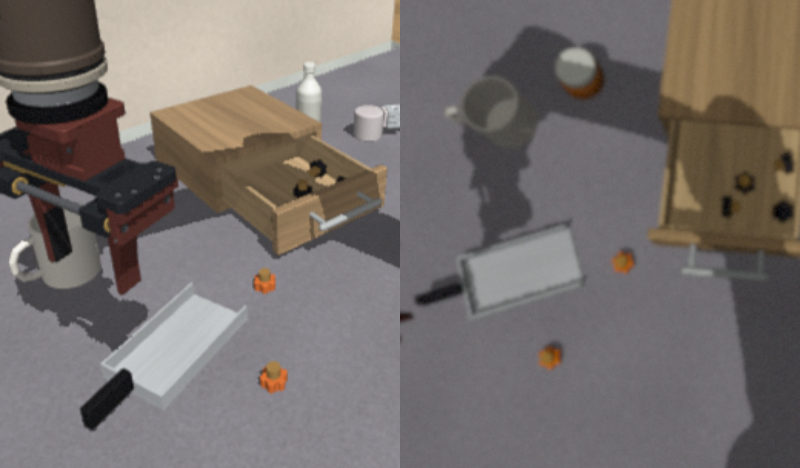

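>>> {"method": "play_rows", "body": {"commands": [{"delta_pos": [-3.8, -38.3, -1.7], "rot": [0, 0, 1.189]}, {"delta_pos": [-3.8, -38.3, -1.7], "rot": [0, 0, 1.189]}, {"delta_pos": [-3.8, -38.3, -1.7], "rot": [0, 0, 1.189]}, {"delta_pos": [-3.8, -38.3, -1.7], "rot": [0, 0, 1.189]}, {"delta_pos": [-3.8, -38.3, -1.7], "rot": [0, 0, 1.189]}, {"delta_pos": [-3.8, -38.3, -1.7], "rot": [0, 0, 1.189]}, {"delta_pos": [-3.8, -38.3, -1.7], "rot": [0, 0, 1.189]}, {"delta_pos": [-3.8, -38.3, -1.7], "rot": [0, 0, 1.189]}, {"delta_pos": [-3.8, -38.3, -6], "rot": [0, 0, 1.189]}, {"delta_pos": [-3.8, -38.3, -11.5], "rot": [0, 0, 1.189]}, {"delta_pos": [-3.8, -38.3, -11.5], "rot": [0, 0, 1.189]}, {"delta_pos": [-3.8, -38.3, -11.5], "rot": [0, 0, 1.189]}], "claw": 0}}

```text
time_s: 14.68
tcp_pos: [358.3, 48.7, 48.1]
orientation: [-0.165, -3.137, 0.0]
wrist_force: [1.3, -0.2, 0.5]
grip_width: 0.4
finger_force: 0.0
```

Run:
```python
from h import *
s=get_state();print(s['tcp_pos'],s['qpos'].round(2),s['wrist_force'],Ro.from_rotvec(s['orientation']).as_matrix().round(3))
```

```text
[358.32654636  48.7307957   48.08134658] [-0.37  0.22  0.12  2.36 -0.05  0.56  1.25] [ 1.33676194 -0.21194508  0.53182212] [[-0.995  0.105 -0.001]
 [ 0.105  0.995 -0.   ]
 [ 0.001 -0.    -1.   ]]
```

>>> {"method": "play_rows", "body": {"commands": [{"delta_pos": [1, 0, 0.4], "rot": [0, 0, 0]}, {"delta_pos": [2, -0.1, 0.4], "rot": [0, 0, 0]}, {"delta_pos": [3, -0.2, 0.4], "rot": [0, 0, 0]}, {"delta_pos": [4, -0.3, 0.4], "rot": [0, 0, 0]}, {"delta_pos": [5, -0.5, 0.4], "rot": [0, 0, 0]}, {"delta_pos": [6, -0.6, 0.4], "rot": [0, 0, 0]}, {"delta_pos": [7, -0.7, 0.4], "rot": [0, 0, 0]}, {"delta_pos": [8, -0.8, 0.4], "rot": [0, 0, 0]}, {"delta_pos": [9, -0.9, 0.4], "rot": [0, 0, 0]}, {"delta_pos": [10, -1, 0.4], "rot": [0, 0, 0]}, {"delta_pos": [11, -1.1, 0.4], "rot": [0, 0, 0]}, {"delta_pos": [12, -1.2, 0.4], "rot": [0, 0, 0]}, {"delta_pos": [13, -1.3, 0.4], "rot": [0, 0, 0]}, {"delta_pos": [14, -1.4, 0.4], "rot": [0, 0, 0]}, {"delta_pos": [15, -1.5, 0.4], "rot": [0, 0, 0]}, {"delta_pos": [15.5, -1.6, 0.4], "rot": [0, 0, 0]}, {"delta_pos": [15.5, -1.6, 0.4], "rot": [0, 0, 0]}]}}

```text
time_s: 16.8
tcp_pos: [514.3, 31.9, 51.5]
orientation: [0.165, 3.136, -0.0]
wrist_force: [0.8, 0.5, 3.9]
grip_width: 0.3
finger_force: 1.8
```

Run:
```python
from h import *
s=get_state();print(s['tcp_pos'],s['wrist_force'])
im=save('side','side5')[:,:,::-1];t=save('top','top5')[:,:,::-1]
cv2.imwrite('pics/c9.png',np.hstack([cv2.resize(im[80:300,100:320],(400,400)),cv2.resize(t[50:270,160:380],(400,400))]))
```

```text
[514.33239991  31.94251111  51.47318787] [0.79843552 0.45461199 3.88405482]
```

View pics/c9.png

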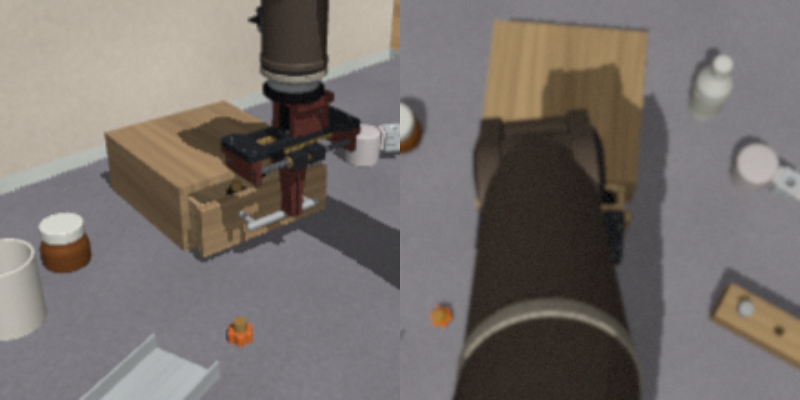

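>>> {"method": "play_rows", "body": {"commands": [{"delta_pos": [0.5, 0, 0], "rot": [0, 0, 0]}, {"delta_pos": [1, -0.1, 0], "rot": [0, 0, 0]}, {"delta_pos": [1.5, -0.15, 0], "rot": [0, 0, 0]}, {"delta_pos": [2.0, -0.2, 0], "rot": [0, 0, 0]}, {"delta_pos": [2.0, -0.2, 0], "rot": [0, 0, 0]}]}}

```text
time_s: 17.52
tcp_pos: [533.4, 29.9, 51.4]
orientation: [0.165, 3.137, -0.0]
wrist_force: [0.5, -0.6, 3.4]
grip_width: 0.6
finger_force: 1.9
```

>>> {"method": "play_rows", "body": {"commands": [{"delta_pos": [0.3, 0, 0], "rot": [0, 0, 0]}, {"delta_pos": [0.6, -0.05, 0], "rot": [0, 0, 0]}, {"delta_pos": [0.6, -0.05, 0], "rot": [0, 0, 0]}]}}

```text
time_s: 17.9
tcp_pos: [539.0, 29.4, 51.3]
orientation: [-0.165, -3.137, 0.001]
wrist_force: [0.2, 0.2, 4.5]
grip_width: 0.1
finger_force: 2.2
```

>>> {"method": "play_rows", "body": {"commands": [{"delta_pos": [0.3, 0, 0], "rot": [0, 0, 0]}, {"delta_pos": [0.6, -0.05, 0], "rot": [0, 0, 0]}, {"delta_pos": [0.6, -0.05, 0], "rot": [0, 0, 0]}]}}

```text
time_s: 18.27
tcp_pos: [545.1, 28.8, 51.3]
orientation: [-0.165, -3.137, 0.001]
wrist_force: [-0.2, -1.0, 4.7]
grip_width: -0.0
finger_force: 2.2
```

Run:
```python
from h import *
s=get_state();print(s['tcp_pos'],s['wrist_force'],s['moment'],s['joint_efforts'].round(1))
im=save('side','side6')[:,:,::-1]
cv2.imwrite('pics/c10.png',cv2.resize(im[120:260,150:300],(750,600)))
for p in[(203,140,0)]:pass
h=pinpoint('side','kit_drawer0_handle');print(h, [onplane('side',d['pixel'],62)[:2] for d in h])
```

```text
[545.06614908  28.78294392  51.34359109] [-0.15246082 -1.02440843  4.71844268] [-0.2165223   0.00241388 -0.07131547] [ -0.6 -51.6   2.  -20.2  -0.2   0.1   0. ]
[{'pixel': [244.5, 191.0], 'confidence': 0.61}, {'pixel': [215.3, 187.6], 'confidence': 0.3}] [array([566.50278022,  35.97435795]), array([630.47155033,  78.23520489])]
```

View pics/c10.png

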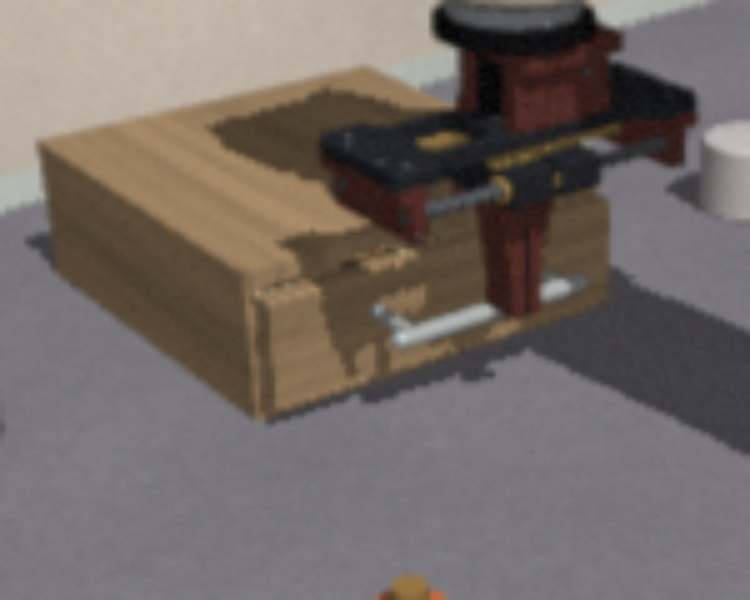

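>>> {"method": "play_rows", "body": {"commands": [{"delta_pos": [0.3, -0.05, 0], "rot": [0, 0, 0]}, {"delta_pos": [0.6, -0.05, 0], "rot": [0, 0, 0]}, {"delta_pos": [0.6, -0.05, 0], "rot": [0, 0, 0]}]}}

```text
time_s: 18.75
tcp_pos: [548.2, 28.4, 50.9]
orientation: [-0.164, -3.132, 0.001]
wrist_force: [-8.1, -1.4, 11.1]
grip_width: 0.3
finger_force: 6.5
```

>>> {"method": "play_rows", "body": {"commands": [{"delta_pos": [0.2, 0, 0], "rot": [0, 0, 0]}, {"delta_pos": [0.4, -0.05, 0], "rot": [0, 0, 0]}, {"delta_pos": [0.4, -0.05, 0], "rot": [0, 0, 0]}]}}

```text
time_s: 19.12
tcp_pos: [548.6, 28.4, 50.5]
orientation: [-0.163, -3.125, 0.001]
wrist_force: [-18.2, 0.3, 19.1]
grip_width: 0.2
finger_force: 11.4
```

>>> {"method": "play_rows", "body": {"commands": [{"delta_pos": [-2, 0.2, 0], "rot": [0, 0, 0]}, {"delta_pos": [-6, 0.6, 0], "rot": [0, 0, 0]}, {"delta_pos": [-12, 0.6, 4], "rot": [0, 0, 0]}, {"delta_pos": [-15, 0.6, 9], "rot": [0, 0, 0]}, {"delta_pos": [-15, 0.6, 10], "rot": [0, 0, 0]}, {"delta_pos": [-15, 0.6, 10], "rot": [0, 0, 0]}], "claw": 5}}

```text
time_s: 19.88
tcp_pos: [406.2, 34.6, 151.9]
orientation: [0.164, 3.135, 0.002]
wrist_force: [-0.1, 0.3, -0.2]
grip_width: 49.8
finger_force: 0.0
```

Run:
```python
from h import *
print(goal((425.4,-225.3,120),(.504,.864)),goal((425.4,-225.3,73),(.504,.864)))
grab_frame('side');h=pinpoint('side','kit_drawer0_handle');print([(d['confidence'],onplane('side',d['pixel'],62)[:2]) for d in h])
```

```text
([1.92, -25.99, -3.19], [-0.0, 0.003, -0.424]) ([1.92, -25.99, -7.89], [-0.0, 0.003, -0.424])
[(0.57, array([566.51234448,  30.12610999]))]
```

>>> {"method": "play_rows", "body": {"commands": [{"delta_pos": [1.9, -26, 0], "rot": [0, 0, -0.424]}, {"delta_pos": [1.9, -26, 0], "rot": [0, 0, -0.424]}, {"delta_pos": [1.9, -26, 0], "rot": [0, 0, -0.424]}, {"delta_pos": [1.9, -26, -1], "rot": [0, 0, -0.424]}, {"delta_pos": [1.9, -26, -3.2], "rot": [0, 0, -0.424]}, {"delta_pos": [1.9, -26, -3.2], "rot": [0, 0, -0.424]}, {"delta_pos": [1.9, -26, -3.2], "rot": [0, 0, -0.424]}, {"delta_pos": [1.9, -26, -3.2], "rot": [0, 0, -0.424]}]}}

```text
time_s: 20.98
tcp_pos: [424.7, -224.9, 119.7]
orientation: [0.818, 3.033, 0.0]
wrist_force: [0.8, -0.4, 0.3]
grip_width: 49.9
finger_force: 0.0
```

Run:
```python
from h import *
print(get_state()['tcp_pos'],goal((425.4,-225.3,73),(.504,.864)))
im=save('side','side7')[:,:,::-1];t=save('top','top7')[:,:,::-1]
cv2.imwrite('pics/c11.png',np.hstack([cv2.resize(im[100:220,280:400],(400,400)),cv2.resize(t[120:270,320:470],(400,400))]))
```

```text
[ 424.72877568 -224.89728148  119.7001085 ] ([0.07, -0.04, -4.67], [-0.0, 0.0, -0.001])
```

View pics/c11.png

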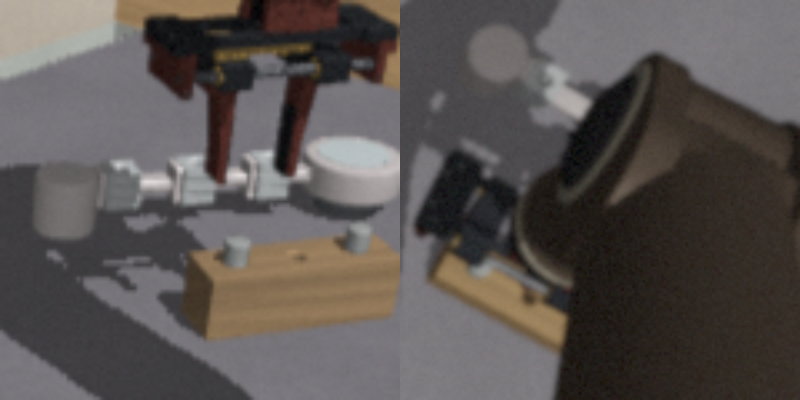

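>>> {"method": "play_rows", "body": {"commands": [{"delta_pos": [0.05, 0, -2], "rot": [0, 0, 0]}, {"delta_pos": [0.05, 0, -3.5], "rot": [0, 0, 0]}, {"delta_pos": [0.05, 0, -4.6], "rot": [0, 0, 0]}, {"delta_pos": [0.05, 0, -4.6], "rot": [0, 0, 0]}]}}

```text
time_s: 21.58
tcp_pos: [424.1, -225.6, 72.7]
orientation: [-0.821, -3.031, -0.0]
wrist_force: [0.1, 0.4, 0.5]
grip_width: 50.1
finger_force: 0.0
```

>>> {"method": "play_rows", "body": {"commands": [{"delta_pos": [0, 0, 0], "rot": [0, 0, 0]}, {"delta_pos": [0, 0, 0], "rot": [0, 0, 0]}, {"delta_pos": [0, 0, 0], "rot": [0, 0, 0]}, {"delta_pos": [0, 0, 0], "rot": [0, 0, 0]}, {"delta_pos": [0, 0, 0], "rot": [0, 0, 0]}, {"delta_pos": [0, 0, 0], "rot": [0, 0, 0]}], "claw": 0}}

```text
time_s: 22.32
tcp_pos: [424.7, -225.8, 73.4]
orientation: [0.821, 3.032, 0.0]
wrist_force: [-0.5, -1.2, -0.2]
grip_width: 0.3
finger_force: 0.0
```

Run:
```python
from h import *
s=get_state();print(s['tcp_pos'],s['wrist_force'],s['moment'],s['grip_width'])
```

```text
[ 424.68513524 -225.80515163   73.3932366 ] [-0.47789316 -1.17879173 -0.24865147] [-0.00353739 -0.0085835  -0.00948247] 0.33635192770560046
```

Run:
```python
from h import *
im=save('side','side8')[:,:,::-1]
cv2.imwrite('pics/c12.png',cv2.resize(im[130:220,300:420],(800,600)))
print(proj('side',(424.7,-225.8,59.4)),proj('side',(425.4,-225.3,76)))
```

```text
[350.89187789 177.54702763] [351.37693454 172.07573006]
```

View pics/c12.png

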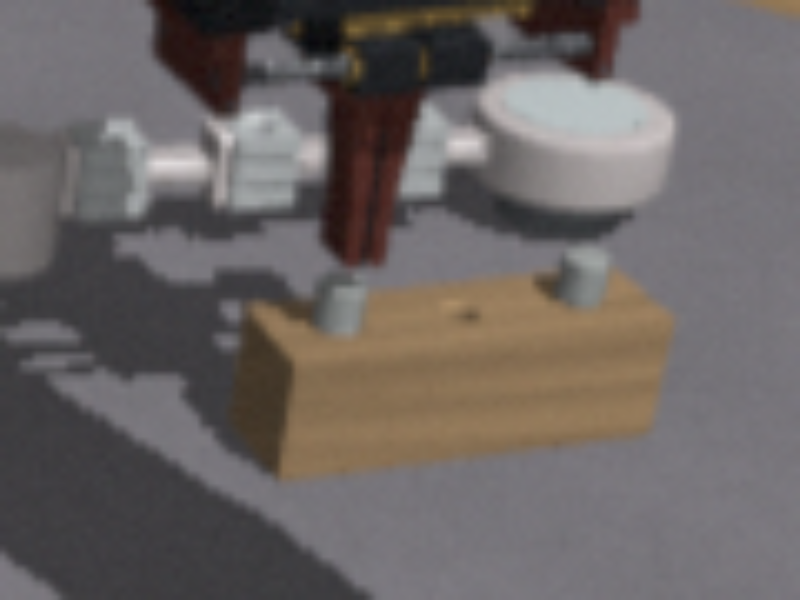

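Run:
```python
from h import *
for z in(59,66,73,80,85):print(z,proj('side',(424.7,-225.8,z)),onplane('side',(353.7,169.3),z)[:2])
s=get_state();print(s['orientation'],s['qpos'])
a=Ro.from_rotvec(s['orientation']).as_matrix();print(a.round(3))
# top view finger
t=cv2.imread('pics/top7.png')
m=trace('side','pin0');print([(d['rect'],d['confidence']) for d in m])
im=grab_frame('side');g=np.where((im[:,:,0]>im[:,:,1]*1.5)&(im[:,:,0]>35),255,0).astype(np.uint8)
for r in range(150,176,2):
  c=np.where(g[r,335:375])[0]+335
  print(r,(c.min(),c.max()) if len(c) else None)
```

```text
59 [350.87250971 177.67710678] [ 447.79871227 -274.6101521 ]
66 [351.21253875 175.39342831] [ 440.63924861 -262.03818654]
73 [351.55488656 173.09417672] [ 433.47978494 -249.46622098]
80 [351.89957693 170.77919215] [ 426.32032127 -236.89425542]
85 [352.14723191 169.11590964] [ 421.20641865 -227.91428002]
[-8.20873190e-01 -3.03242537e+00 -5.68365120e-05] [ 0.07661798  0.35497093  0.38119136  2.09584948 -0.19650975  0.72402897
  1.62621905]
[[-0.863  0.504 -0.   ]
 [ 0.504  0.863  0.   ]
 [ 0.     0.    -1.   ]]
[]
150 (np.int64(350), np.int64(360))
152 (np.int64(350), np.int64(360))
154 (np.int64(350), np.int64(359))
156 (np.int64(350), np.int64(359))
158 (np.int64(350), np.int64(358))
160 (np.int64(349), np.int64(358))
162 (np.int64(349), np.int64(358))
164 (np.int64(349), np.int64(357))
166 (np.int64(349), np.int64(357))
168 (np.int64(351), np.int64(356))
170 None
172 None
174 None
```

Run:
```python
from h import *
y=np.array([.504,.864,0]);
for z in(106,120,134):print('side7',z,[proj('side',np.array([424.7,-224.9,z])+e*30*y).round(1) for e in(1,-1)],'obs 345,154 / 367,152.5')
y=np.array([.961,.275,0])
for z in(153,167,180):print('side4',z,[proj('side',np.array([398.2,433.5,z])+e*45*y).round(1) for e in(1,-1)],'obs 99,249/141,268')
a=cv2.imread('pics/side4.png')
y=np.array([.1045,.995,0])
print('side6',[proj('side',(545,28.8,z)).round(1) for z in(37,51,65)],'obs',150+522/5,120+310/4.286)
print('side1 tip',proj('side',(395,432,68)),proj('side',(395,432,82)))
print('tcp px side5',proj('side',(514.3,31.9,37)),'obs',100+290*.55,80+215*.55)
```

```text
side7 106 [array([342.6, 163.3]), array([363.3, 161. ])] obs 345,154 / 367,152.5
side7 120 [array([343.2, 158.4]), array([364.1, 156.3])] obs 345,154 / 367,152.5
side7 134 [array([343.9, 153.5]), array([364.9, 151.4])] obs 345,154 / 367,152.5
side4 153 [array([103.5, 261.1]), array([147.2, 281.7])] obs 99,249/141,268
side4 167 [array([101.8, 254. ]), array([145.9, 274.4])] obs 99,249/141,268
side4 180 [array([100.1, 247.3]), array([144.6, 267.4])] obs 99,249/141,268
side6 [array([252.4, 201.7]), array([252.5, 196.9]), array([252.5, 192.1])] obs 254.4 192.32851143257116
side1 tip [135.29440225 311.96130814] [133.95315087 305.71715029]
tcp px side5 [260.11722159 206.8489806 ] obs 259.5 198.25
```

>>> {"method": "play_rows", "body": {"commands": [{"delta_pos": [0, 0, -0.15], "rot": [0, 0, 0]}, {"delta_pos": [0, 0, -0.3], "rot": [0, 0, 0]}, {"delta_pos": [0, 0, -0.3], "rot": [0, 0, 0]}]}}

```text
time_s: 22.85
tcp_pos: [424.5, -225.8, 70.2]
orientation: [-0.821, -3.032, -0.0]
wrist_force: [0.1, -0.3, 0.2]
grip_width: 0.7
finger_force: 0.0
```

>>> {"method": "play_rows", "body": {"commands": [{"delta_pos": [0, 0, -0.15], "rot": [0, 0, 0]}, {"delta_pos": [0, 0, -0.3], "rot": [0, 0, 0]}, {"delta_pos": [0, 0, -0.3], "rot": [0, 0, 0]}]}}

```text
time_s: 23.22
tcp_pos: [424.5, -225.8, 67.2]
orientation: [-0.821, -3.032, -0.0]
wrist_force: [-1.7, 0.0, 0.2]
grip_width: 0.4
finger_force: 0.0
```

>>> {"method": "play_rows", "body": {"commands": [{"delta_pos": [0, 0, -0.15], "rot": [0, 0, 0]}, {"delta_pos": [0, 0, -0.3], "rot": [0, 0, 0]}, {"delta_pos": [0, 0, -0.3], "rot": [0, 0, 0]}]}}

```text
time_s: 23.6
tcp_pos: [424.6, -225.8, 64.2]
orientation: [-0.821, -3.032, -0.0]
wrist_force: [-0.6, -0.5, -0.3]
grip_width: 0.3
finger_force: 0.0
```

>>> {"method": "play_rows", "body": {"commands": [{"delta_pos": [0, 0, -0.15], "rot": [0, 0, 0]}, {"delta_pos": [0, 0, -0.3], "rot": [0, 0, 0]}, {"delta_pos": [0, 0, -0.3], "rot": [0, 0, 0]}]}}

```text
time_s: 23.98
tcp_pos: [424.6, -225.8, 61.3]
orientation: [-0.821, -3.032, -0.0]
wrist_force: [-0.5, -1.0, 0.7]
grip_width: 0.4
finger_force: 0.0
```

>>> {"method": "play_rows", "body": {"commands": [{"delta_pos": [0, 0, -0.15], "rot": [0, 0, 0]}, {"delta_pos": [0, 0, -0.3], "rot": [0, 0, 0]}, {"delta_pos": [0, 0, -0.3], "rot": [0, 0, 0]}]}}

```text
time_s: 24.35
tcp_pos: [425.1, -226.1, 60.7]
orientation: [0.821, 3.031, 0.002]
wrist_force: [-7.9, 4.6, 34.3]
grip_width: 0.6
finger_force: 16.7
```

Run:
```python
from h import *
s=get_state();print(s['tcp_pos'],s['wrist_force'])
im=save('side','side9')[:,:,::-1]
cv2.imwrite('pics/c13.png',cv2.resize(im[140:215,325:425],(800,600)))
```

```text
[ 425.09481044 -226.05920053   60.72681708] [-7.9009068   4.59094202 34.27923773]
```

View pics/c13.png

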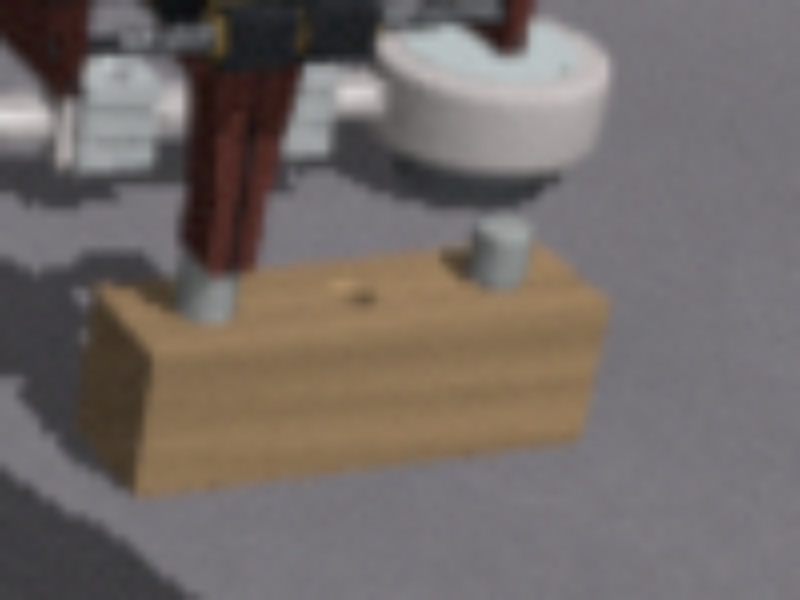

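>>> {"method": "play_rows", "body": {"commands": [{"delta_pos": [0.1, 0.2, 2], "rot": [0, 0, 0]}, {"delta_pos": [0.1, 0.2, 2], "rot": [0, 0, 0]}, {"delta_pos": [0.1, 0.2, 2], "rot": [0, 0, 0]}, {"delta_pos": [0.1, 0.2, 2], "rot": [0, 0, 0]}, {"delta_pos": [0.1, 0.2, 1], "rot": [0, 0, 0]}, {"delta_pos": [0.1, 0.2, 0], "rot": [0, 0, 0]}, {"delta_pos": [0.1, 0.2, -1.4], "rot": [0, 0, 0]}, {"delta_pos": [0.1, 0.2, -1.4], "rot": [0, 0, 0]}, {"delta_pos": [0.1, 0.2, -1.4], "rot": [0, 0, 0]}], "claw": 5}}

```text
time_s: 25.52
tcp_pos: [425.5, -223.9, 44.2]
orientation: [-0.821, -3.032, 0.0]
wrist_force: [0.8, -0.2, 0.4]
grip_width: 50.3
finger_force: 0.0
```

>>> {"method": "play_rows", "body": {"commands": [{"delta_pos": [0, 0, 0], "rot": [0, 0, 0]}, {"delta_pos": [0, 0, 0], "rot": [0, 0, 0]}, {"delta_pos": [0, 0, 0], "rot": [0, 0, 0]}, {"delta_pos": [0, 0, 0], "rot": [0, 0, 0]}, {"delta_pos": [0, 0, 0], "rot": [0, 0, 0]}], "claw": 0}}

```text
time_s: 26.15
tcp_pos: [425.6, -224.2, 44.6]
orientation: [0.821, 3.032, -0.0]
wrist_force: [-1.9, -1.7, 4.1]
grip_width: 19.5
finger_force: 30.0
```

>>> {"method": "play_rows", "body": {"commands": [{"delta_pos": [0, 0, 2], "rot": [0, 0, 0]}, {"delta_pos": [0, 0, 5], "rot": [0, 0, 0]}, {"delta_pos": [0, 0, 7.5], "rot": [0, 0, 0]}, {"delta_pos": [3, -3.1, 7.5], "rot": [0, 0, 0]}, {"delta_pos": [6, -6.2, 7.5], "rot": [0, 0, 0]}, {"delta_pos": [9, -9.3, 7.5], "rot": [0, 0, 0]}, {"delta_pos": [12, -12.4, 7.5], "rot": [0, 0, 0]}, {"delta_pos": [13.76, -14.25, 7.5], "rot": [0, 0, 0]}, {"delta_pos": [13.76, -14.25, 7.5], "rot": [0, 0, 0]}, {"delta_pos": [13.76, -14.25, 7.5], "rot": [0, 0, 0]}]}}

```text
time_s: 27.4
tcp_pos: [562.5, -365.4, 118.8]
orientation: [-0.82, -3.031, -0.001]
wrist_force: [-0.2, 0.4, 0.1]
grip_width: 19.3
finger_force: 30.0
```

Run:
```python
from h import *
s=get_state();print(s['tcp_pos'],s['wrist_force'],s['grip_width'],s['orientation'])
im=save('side','side10')[:,:,::-1]
cv2.imwrite('pics/c14.png',cv2.resize(im[85:175,295:415],(800,600)))
```

```text
[ 562.49488383 -365.36362242  118.79040999] [-0.20016427  0.44378683  0.05871674] 19.268829021627127 [-8.20418664e-01 -3.03108341e+00 -1.23498157e-03]
```

View pics/c14.png

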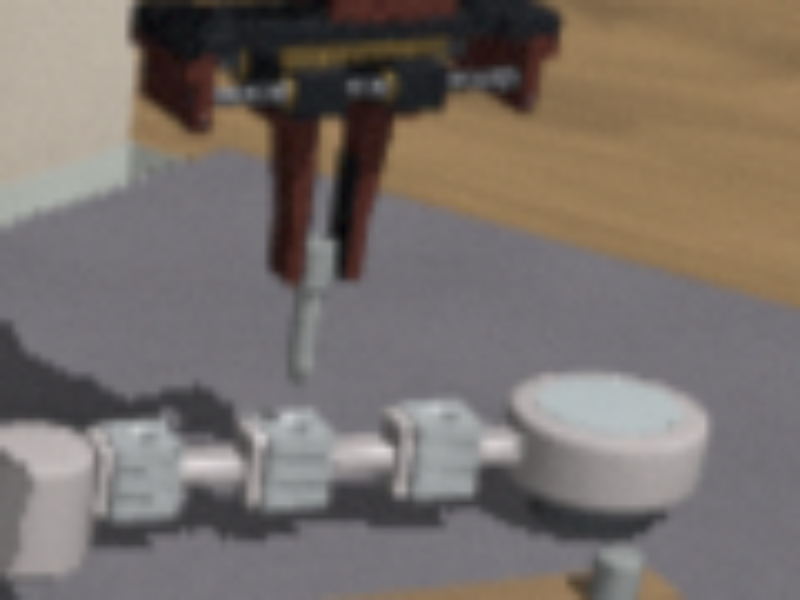

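Run:
```python
from h import *
print(proj('side',(563,-367.8,80.4)),onplane('side',(340,141.7),80.4)[:2],onplane('side',(337.9,147.6),58)[:2],onplane('side',(295+295/6.667,85+415/6.667),58)[:2],(295+295/6.667,85+415/6.667))
```

```text
[339.965534  141.8797837] [ 563.77386887 -369.08867027] [ 569.68471163 -370.56094844] [ 568.37679954 -376.04219818] (339.24778761061947, 147.24688765561723)
```

>>> {"method": "play_rows", "body": {"commands": [{"delta_pos": [0, 0, -1], "rot": [0, 0, 0]}, {"delta_pos": [0, 0, -1.8], "rot": [0, 0, 0]}, {"delta_pos": [0, 0, -2.2], "rot": [0, 0, 0]}, {"delta_pos": [0, 0, -2.4], "rot": [0, 0, 0]}, {"delta_pos": [0, 0, -2.6], "rot": [0, 0, 0]}, {"delta_pos": [0, 0, -2.6], "rot": [0, 0, 0]}]}}

```text
time_s: 28.2
tcp_pos: [563.2, -366.3, 93.3]
orientation: [-0.821, -3.032, -0.0]
wrist_force: [-0.2, -0.9, -0.6]
grip_width: 19.2
finger_force: 30.0
```

>>> {"method": "play_rows", "body": {"commands": [{"delta_pos": [0, 0, -0.2], "rot": [0, 0, 0]}, {"delta_pos": [0, 0, -0.4], "rot": [0, 0, 0]}, {"delta_pos": [0, 0, -0.4], "rot": [0, 0, 0]}]}}

```text
time_s: 28.58
tcp_pos: [563.2, -366.2, 89.2]
orientation: [-0.821, -3.032, -0.0]
wrist_force: [0.3, -0.5, -0.7]
grip_width: 19.2
finger_force: 30.0
```

>>> {"method": "play_rows", "body": {"commands": [{"delta_pos": [0, 0, -0.5], "rot": [0, 0, 0]}, {"delta_pos": [0, 0, -1], "rot": [0, 0, 0]}, {"delta_pos": [0, 0, -1.5], "rot": [0, 0, 0]}, {"delta_pos": [0, 0, -1.5], "rot": [0, 0, 0]}]}}

```text
time_s: 29.08
tcp_pos: [563.1, -366.2, 73.7]
orientation: [-0.821, -3.032, -0.0]
wrist_force: [0.7, -0.2, -1.4]
grip_width: 19.3
finger_force: 30.0
```

>>> {"method": "play_rows", "body": {"commands": [{"delta_pos": [0, 0, -0.4], "rot": [0, 0, 0]}, {"delta_pos": [0, 0, -0.8], "rot": [0, 0, 0]}, {"delta_pos": [0, 0, -1.2], "rot": [0, 0, 0]}, {"delta_pos": [0, 0, -1.2], "rot": [0, 0, 0]}]}}

```text
time_s: 29.58
tcp_pos: [563.2, -366.2, 61.8]
orientation: [-0.821, -3.032, -0.0]
wrist_force: [2.0, -1.5, -3.0]
grip_width: 19.1
finger_force: 30.0
```

>>> {"method": "play_rows", "body": {"commands": [{"delta_pos": [0, 0, -0.4], "rot": [0, 0, 0]}, {"delta_pos": [0, 0, -0.8], "rot": [0, 0, 0]}, {"delta_pos": [0, 0, -1.1], "rot": [0, 0, 0]}, {"delta_pos": [0, 0, -1.1], "rot": [0, 0, 0]}]}}

```text
time_s: 30.08
tcp_pos: [563.2, -366.3, 50.9]
orientation: [-0.821, -3.032, 0.0]
wrist_force: [0.9, -1.5, -2.5]
grip_width: 18.9
finger_force: 30.0
```

>>> {"method": "play_rows", "body": {"commands": [{"delta_pos": [0, 0, -0.2], "rot": [0, 0, 0]}, {"delta_pos": [0, 0, -0.4], "rot": [0, 0, 0]}, {"delta_pos": [0, 0, -0.5], "rot": [0, 0, 0]}, {"delta_pos": [0, 0, -0.5], "rot": [0, 0, 0]}]}}

```text
time_s: 30.58
tcp_pos: [563.4, -366.4, 46.7]
orientation: [0.821, 3.032, 0.0]
wrist_force: [-0.2, 0.2, 4.4]
grip_width: 19.2
finger_force: 30.0
```

>>> {"method": "play_rows", "body": {"commands": [{"delta_pos": [0, 0, 0], "rot": [0, 0, 0]}, {"delta_pos": [0, 0, 0], "rot": [0, 0, 0]}, {"delta_pos": [0, 0, 0], "rot": [0, 0, 0]}, {"delta_pos": [0, 0, 2], "rot": [0, 0, 0]}, {"delta_pos": [0, 0, 3.5], "rot": [0, 0, 0]}], "claw": 4}}

```text
time_s: 31.2
tcp_pos: [563.7, -366.8, 83.3]
orientation: [0.821, 3.031, -0.001]
wrist_force: [0.7, 0.2, -0.1]
grip_width: 40.2
finger_force: 0.0
```

>>> {"method": "play_rows", "body": {"commands": [{"delta_pos": [0, 0, 0], "rot": [0, 0, 0]}, {"delta_pos": [0, 0, 0], "rot": [0, 0, 0]}, {"delta_pos": [0, 0, 0], "rot": [0, 0, 0]}, {"delta_pos": [0, 0, 0], "rot": [0, 0, 0]}, {"delta_pos": [0, 0, -0.6], "rot": [0, 0, 0]}, {"delta_pos": [0, 0, -1.2], "rot": [0, 0, 0]}, {"delta_pos": [0, 0, -1.5], "rot": [0, 0, 0]}, {"delta_pos": [0, 0, -1.8], "rot": [0, 0, 0]}, {"delta_pos": [0, 0, -1.8], "rot": [0, 0, 0]}], "claw": 0}}

```text
time_s: 32.33
tcp_pos: [563.3, -366.4, 63.4]
orientation: [0.821, 3.032, -0.0]
wrist_force: [0.3, -0.6, 0.2]
grip_width: 0.1
finger_force: 0.0
```

>>> {"method": "play_rows", "body": {"commands": [{"delta_pos": [0, 0, -0.15], "rot": [0, 0, 0]}, {"delta_pos": [0, 0, -0.3], "rot": [0, 0, 0]}, {"delta_pos": [0, 0, -0.3], "rot": [0, 0, 0]}]}}

```text
time_s: 32.7
tcp_pos: [563.5, -366.6, 63.0]
orientation: [0.821, 3.031, 0.001]
wrist_force: [-5.0, 3.9, 17.7]
grip_width: 0.5
finger_force: 9.3
```

Run:
```python
from h import *
s=get_state();print(s['tcp_pos'],s['wrist_force'])
```

```text
[ 563.5429404  -366.56151399   62.97994122] [-4.98970278  3.88657202 17.69552441]
```

>>> {"method": "play_rows", "body": {"commands": [{"delta_pos": [0, 0, 4], "rot": [0, 0, 0]}, {"delta_pos": [-5, 1.2, 5], "rot": [0, 0, 0]}, {"delta_pos": [-10, 2.4, 5], "rot": [0, 0, 0]}, {"delta_pos": [-15, 3.6, 5], "rot": [0, 0, 0]}, {"delta_pos": [-19.25, 4.75, 5], "rot": [0, 0, 0]}, {"delta_pos": [-19.25, 4.75, 5], "rot": [0, 0, 0]}, {"delta_pos": [-19.25, 4.75, 5], "rot": [0, 0, 0]}], "claw": 5}}

```text
time_s: 33.58
tcp_pos: [371.9, -319.2, 110.9]
orientation: [0.82, 3.031, -0.0]
wrist_force: [-0.2, 0.0, -0.5]
grip_width: 50.3
finger_force: 0.0
```

Run:
```python
from h import *
print(get_state()['tcp_pos'],goal((370.6,-319,44.4),(.504,.864)))
```

```text
[ 371.86583429 -319.15762464  110.85594417] ([-0.13, 0.02, -6.65], [0.001, 0.002, 0.0])
```

>>> {"method": "play_rows", "body": {"commands": [{"delta_pos": [0, 0, -2], "rot": [0, 0, 0]}, {"delta_pos": [0, 0, -4], "rot": [0, 0, 0]}, {"delta_pos": [0, 0, -5.5], "rot": [0, 0, 0]}, {"delta_pos": [0, 0, -6.6], "rot": [0, 0, 0]}, {"delta_pos": [0, 0, -6.6], "rot": [0, 0, 0]}, {"delta_pos": [0, 0, -6.6], "rot": [0, 0, 0]}]}}

```text
time_s: 34.33
tcp_pos: [371.0, -319.1, 44.7]
orientation: [0.821, 3.032, -0.0]
wrist_force: [0.2, -0.5, -0.7]
grip_width: 49.9
finger_force: 0.0
```

>>> {"method": "play_rows", "body": {"commands": [{"delta_pos": [0, 0, 0], "rot": [0, 0, 0]}, {"delta_pos": [0, 0, 0], "rot": [0, 0, 0]}, {"delta_pos": [0, 0, 0], "rot": [0, 0, 0]}, {"delta_pos": [0, 0, 0], "rot": [0, 0, 0]}, {"delta_pos": [0, 0, 0], "rot": [0, 0, 0]}], "claw": 0}}

```text
time_s: 34.95
tcp_pos: [370.7, -319.5, 44.6]
orientation: [0.822, 3.032, -0.001]
wrist_force: [-2.0, -2.2, 4.8]
grip_width: 18.9
finger_force: 30.0
```

>>> {"method": "play_rows", "body": {"commands": [{"delta_pos": [0, 0, 2], "rot": [0, 0, 0]}, {"delta_pos": [0, 0, 5], "rot": [0, 0, 0]}, {"delta_pos": [0, 0, 7.5], "rot": [0, 0, 0]}, {"delta_pos": [3, -2.2, 7.5], "rot": [0, 0, 0]}, {"delta_pos": [6, -4.4, 7.5], "rot": [0, 0, 0]}, {"delta_pos": [9, -6.6, 7.5], "rot": [0, 0, 0]}, {"delta_pos": [12, -8.8, 7.5], "rot": [0, 0, 0]}, {"delta_pos": [15.08, -11.02, 7.5], "rot": [0, 0, 0]}, {"delta_pos": [15.08, -11.02, 7.5], "rot": [0, 0, 0]}, {"delta_pos": [15.08, -11.02, 7.5], "rot": [0, 0, 0]}, {"delta_pos": [15.08, -11.02, 6.5], "rot": [0, 0, 0]}, {"delta_pos": [15.08, -11.02, 5.7], "rot": [0, 0, 0]}, {"delta_pos": [15.08, -11.02, 5.3], "rot": [0, 0, 0]}, {"delta_pos": [15.08, -11.02, 4.9], "rot": [0, 0, 0]}, {"delta_pos": [15.08, -11.02, 4.9], "rot": [0, 0, 0]}]}}

```text
time_s: 36.83
tcp_pos: [521.4, -428.9, 93.1]
orientation: [-0.821, -3.032, -0.0]
wrist_force: [-0.9, -0.6, -0.1]
grip_width: 19.0
finger_force: 30.0
```

>>> {"method": "play_rows", "body": {"commands": [{"delta_pos": [0, 0, -0.2], "rot": [0, 0, 0]}, {"delta_pos": [0, 0, -0.4], "rot": [0, 0, 0]}, {"delta_pos": [0, 0, -0.4], "rot": [0, 0, 0]}]}}

```text
time_s: 37.2
tcp_pos: [521.8, -429.1, 89.4]
orientation: [0.821, 3.032, -0.0]
wrist_force: [0.0, -0.2, -0.6]
grip_width: 19.4
finger_force: 30.0
```

>>> {"method": "play_rows", "body": {"commands": [{"delta_pos": [0, 0, -0.5], "rot": [0, 0, 0]}, {"delta_pos": [0, 0, -1], "rot": [0, 0, 0]}, {"delta_pos": [0, 0, -1.5], "rot": [0, 0, 0]}, {"delta_pos": [0, 0, -2], "rot": [0, 0, 0]}, {"delta_pos": [0, 0, -2.4], "rot": [0, 0, 0]}, {"delta_pos": [0, 0, -2.7], "rot": [0, 0, 0]}, {"delta_pos": [0, 0, -2.7], "rot": [0, 0, 0]}]}}

```text
time_s: 38.08
tcp_pos: [521.8, -429.1, 62.1]
orientation: [0.821, 3.032, -0.0]
wrist_force: [3.7, -2.1, -1.0]
grip_width: 19.2
finger_force: 30.0
```

>>> {"method": "play_rows", "body": {"commands": [{"delta_pos": [0, 0, -0.4], "rot": [0, 0, 0]}, {"delta_pos": [0, 0, -0.8], "rot": [0, 0, 0]}, {"delta_pos": [0, 0, -1.2], "rot": [0, 0, 0]}, {"delta_pos": [0, 0, -1.6], "rot": [0, 0, 0]}, {"delta_pos": [0, 0, -1.6], "rot": [0, 0, 0]}]}}

```text
time_s: 38.7
tcp_pos: [522.1, -429.4, 46.7]
orientation: [0.821, 3.031, -0.001]
wrist_force: [4.3, -2.1, 5.7]
grip_width: 19.0
finger_force: 30.0
```

>>> {"method": "play_rows", "body": {"commands": [{"delta_pos": [0, 0, 0], "rot": [0, 0, 0]}, {"delta_pos": [0, 0, 0], "rot": [0, 0, 0]}, {"delta_pos": [0, 0, 0], "rot": [0, 0, 0]}, {"delta_pos": [0, 0, 2], "rot": [0, 0, 0]}, {"delta_pos": [0, 0, 3.5], "rot": [0, 0, 0]}], "claw": 4}}

```text
time_s: 39.33
tcp_pos: [521.8, -429.5, 83.2]
orientation: [0.821, 3.031, -0.001]
wrist_force: [0.7, -0.2, 0.3]
grip_width: 40.0
finger_force: 0.0
```

>>> {"method": "play_rows", "body": {"commands": [{"delta_pos": [0, 0, 0], "rot": [0, 0, 0]}, {"delta_pos": [0, 0, 0], "rot": [0, 0, 0]}, {"delta_pos": [0, 0, 0], "rot": [0, 0, 0]}, {"delta_pos": [0, 0, 0], "rot": [0, 0, 0]}, {"delta_pos": [0, 0, -0.6], "rot": [0, 0, 0]}, {"delta_pos": [0, 0, -1.2], "rot": [0, 0, 0]}, {"delta_pos": [0, 0, -1.7], "rot": [0, 0, 0]}, {"delta_pos": [0, 0, -2.0], "rot": [0, 0, 0]}, {"delta_pos": [0, 0, -2.0], "rot": [0, 0, 0]}], "claw": 0}}

```text
time_s: 40.45
tcp_pos: [521.5, -429.0, 63.0]
orientation: [0.821, 3.032, 0.001]
wrist_force: [-3.6, 4.4, 15.0]
grip_width: 0.6
finger_force: 7.3
```

>>> {"method": "play_rows", "body": {"commands": [{"delta_pos": [0, 0, 5], "rot": [0, 0, 0]}, {"delta_pos": [0, 0, 10], "rot": [0, 0, 0]}, {"delta_pos": [0, 0, 15], "rot": [0, 0, 0]}, {"delta_pos": [-5, 5, 20], "rot": [0, 0, 0]}, {"delta_pos": [-10, 10, 20], "rot": [0, 0, 0]}, {"delta_pos": [-14, 16, 20], "rot": [0, 0, 0]}, {"delta_pos": [-14, 22, 20], "rot": [0, 0, 0]}, {"delta_pos": [-14, 28, 20], "rot": [0, 0, 0]}, {"delta_pos": [-14, 34, 20], "rot": [0, 0, 0]}, {"delta_pos": [-14, 34, 20], "rot": [0, 0, 0]}, {"delta_pos": [-14, 34, 20], "rot": [0, 0, 0]}]}}

```text
time_s: 41.82
tcp_pos: [381.6, -87.6, 261.5]
orientation: [0.815, 3.033, 0.001]
wrist_force: [0.8, -0.2, 0.4]
grip_width: 0.1
finger_force: 0.0
```

Run:
```python
from h import *
for c in('side','top'):
    save(c,c+'_end')
    for q in('pin0','kit_drawer0_handle','knob0','tray','lotion','jar','mug'):
        z={'pin0':58,'kit_drawer0_handle':62,'knob0':13}.get(q,0)
        for d in pinpoint(c,q):
            if d['confidence']>.3: print(c,q,round(d['confidence'],2),np.round(d['pixel']),onplane(c,d['pixel'],z)[:2].round())
print('exp pins side',proj('side',(563,-367.8,78)),proj('side',(521,-430,78)))
print('handle ends if shut side',proj('side',(566.5,29,62)))
# gray head evidence: front panel gap
a=cv2.imread('pics/side_end.png');b=cv2.imread('pics/side6.png')
```

```text
side pin0 0.53 [336. 166.] [ 493. -255.]
side pin0 0.47 [336. 152.] [ 553. -339.]
side pin0 0.39 [360. 145.] [ 534. -444.]
side kit_drawer0_handle 0.84 [246. 191.] [565.  34.]
side kit_drawer0_handle 0.64 [361. 148.] [ 514. -417.]
side knob0 0.81 [237. 324.] [299. 300.]
side knob0 0.5 [232. 262.] [429. 200.]
side tray 0.67 [359. 146.] [ 601. -555.]
side tray 0.66 [174. 303.] [427. 345.]
side lotion 0.68 [259. 162.] [ 754. -201.]
side jar 0.89 [139. 220.] [721. 252.]
side mug 0.7 [108. 253.] [651. 367.]
top pin0 0.63 [422. 182.] [ 518. -419.]
top kit_drawer0_handle 0.71 [246. 171.] [555.  26.]
top knob0 0.59 [180. 224.] [430. 200.]
top knob0 0.52 [143. 276.] [299. 293.]
top tray 0.73 [328. 109.] [ 745. -205.]
top tray 0.64 [129. 228.] [424. 338.]
top lotion 0.67 [328. 112.] [ 737. -204.]
top jar 0.65 [160. 123.] [715. 263.]
top jar 0.55 [244. 172.] [568.  32.]
top mug 0.86 [120. 148.] [644. 374.]
top mug 0.71 [424. 180.] [ 533. -450.]
exp pins side [339.87595105 142.59100363] [362.30863395 141.13968099]
handle ends if shut side [246.52972041 190.04866901]
```

Run:
```python
from h import *
print(goal((470,37,150),(-.1045,-.9945)),goal((470,37,36),(-.1045,-.9945)))
```

```text
([8.84, 12.6, -11.14], [-0.0, -0.0, 0.424]) ([8.84, 12.6, -22.54], [-0.0, -0.0, 0.424])
```

>>> {"method": "play_rows", "body": {"commands": [{"delta_pos": [8.8, 12.6, -5], "rot": [0, 0, 0.424]}, {"delta_pos": [8.8, 12.6, -11], "rot": [0, 0, 0.424]}, {"delta_pos": [8.8, 12.6, -11], "rot": [0, 0, 0.424]}, {"delta_pos": [8.8, 12.6, -16], "rot": [0, 0, 0.424]}, {"delta_pos": [8.8, 12.6, -20], "rot": [0, 0, 0.424]}, {"delta_pos": [8.8, 12.6, -22.5], "rot": [0, 0, 0.424]}, {"delta_pos": [11, 12.4, -22.5], "rot": [0, 0, 0.424]}, {"delta_pos": [13, 12.2, -22.5], "rot": [0, 0, 0.424]}, {"delta_pos": [15, 12, -22.5], "rot": [0, 0, 0.424]}, {"delta_pos": [16, 11.9, -22.5], "rot": [0, 0, 0.424]}, {"delta_pos": [16.3, 11.9, -22.5], "rot": [0, 0, 0.424]}, {"delta_pos": [16.3, 11.9, -22.5], "rot": [0, 0, 0.424]}]}}

```text
time_s: 44.12
tcp_pos: [543.0, 30.0, 35.9]
orientation: [-0.164, -3.135, 0.0]
wrist_force: [-3.4, -0.4, 0.2]
grip_width: 0.5
finger_force: 1.7
```

>>> {"method": "play_rows", "body": {"commands": [{"delta_pos": [0.2, 0, 0], "rot": [0, 0, 0]}, {"delta_pos": [0.4, -0.05, 0], "rot": [0, 0, 0]}, {"delta_pos": [0.4, -0.05, 0], "rot": [0, 0, 0]}]}}

```text
time_s: 44.5
tcp_pos: [543.1, 29.9, 35.7]
orientation: [-0.163, -3.128, 0.0]
wrist_force: [-15.3, 1.0, 11.4]
grip_width: 0.4
finger_force: 8.1
```

>>> {"method": "play_rows", "body": {"commands": [{"delta_pos": [0.2, 0, 0], "rot": [0, 0, 0]}, {"delta_pos": [0.4, -0.05, 0], "rot": [0, 0, 0]}, {"delta_pos": [0.4, -0.05, 0], "rot": [0, 0, 0]}]}}

```text
time_s: 44.88
tcp_pos: [543.1, 29.9, 35.4]
orientation: [-0.162, -3.12, 0.0]
wrist_force: [-26.8, 3.0, 22.5]
grip_width: 0.4
finger_force: 14.1
```

>>> {"method": "play_rows", "body": {"commands": [{"delta_pos": [-3, 0.3, 0], "rot": [0, 0, 0]}, {"delta_pos": [-7, 0.5, 0], "rot": [0, 0, 0]}, {"delta_pos": [-11, 0.5, 4], "rot": [0, 0, 0]}, {"delta_pos": [-13, 0.5, 10], "rot": [0, 0, 0]}, {"delta_pos": [-13, 0.5, 16], "rot": [0, 0, 0]}, {"delta_pos": [-13, 0.5, 18], "rot": [0, 0, 0]}, {"delta_pos": [-13, 0.5, 18], "rot": [0, 0, 0]}, {"delta_pos": [-13, 0.5, 18], "rot": [0, 0, 0]}]}}

```text
time_s: 45.88
tcp_pos: [422.0, 34.0, 215.3]
orientation: [-0.164, -3.136, 0.0]
wrist_force: [0.4, -0.5, -0.5]
grip_width: 0.7
finger_force: 0.0
```

Run:
```python
from h import *
s=get_state();print(s['tcp_pos'],s['wrist_force'])
grab_frame('side')
for q in('kit_drawer0_handle','tray','tray_mouth'):
    print(q,[(round(d['confidence'],2),onplane('side',d['pixel'],62 if 'kit' in q else 0)[:2].round()) for d in pinpoint('side',q)])
print(close_job())
```

```text
[421.98586101  33.95002947 215.2661087 ] [ 0.37627011 -0.51685215 -0.51806512]
kit_drawer0_handle [(0.61, array([582.,  24.])), (0.36, array([636.,  77.]))]
tray [(0.98, array([413., 347.])), (0.72, array([ 601., -557.])), (0.6, array([648., -44.])), (0.52, array([437., 268.]))]
tray_mouth [(0.92, array([435., 270.])), (0.41, array([708.,   8.]))]
the job is handed in; nothing more can be done
None
```

Handed in at about 46 s, result not yet known: both pins are seated flush, all four knobs are in the drawer, the empty tray is flat on the desk and the drawer is pushed to its stop; I viewed 16 pictures by miscount, over the limit of 14.

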